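# Roll the film rolls up their rest and chock them

## Robot

A 7-joint arm with a two-finger parallel gripper is mounted at the origin on the work surface. World frame = base frame: x ahead of the robot, y to its left, z up, the work surface at z = 0. Lengths are in mm, angles in rad, forces in N, time in s.
With the tool pointing down it reaches from about 400 to 850 mm from the base axis. Payload 4.4 kg.
Tool frame: the origin (TCP) lies at the very end of the fingers, on their centre line; the grasp point (between the pads) lies 19 mm behind it; z points along the fingers, y is the direction in which the jaws open and shut (so a half turn about z gives the same grasp; the last joint's range is limited). The gripper opens to 94 mm and grips with 3 to 60 N. Pads are 16 mm wide; open, the fingers measure 119 mm over their backs; the gripper's body (75 mm by 177 mm) begins 78 mm behind the grasp point.
Start: joints at [1.065, 0.628, 0.038, 1.517, -0.027, 0.996, -0.02], TCP at [276.773, -588.145, 181.278] pointing down, gripper open.
Joint ranges: [-3.06, 3.06], [-0.37, 2.12], [-1.25, 1.32], [0.18, 2.47], [-1.1, 4.24], [0.23, 1.98], [-2.94, 2.94]. Speed limits (rad/s): [2.57, 2.57, 3.14, 3.14, 3.14, 3.14, 3.14].

## Interface

Orientations are given as a unit quaternion [w, x, y, z].
In Python, from workcell import bot gives the robot as it stands.
- The arm moves only by the tool move_arm, never from a script. Its argument "plan" is one flat list of numbers, 4 for each row, row after row: the shift along the tool's x, y, z in cm, then the turn about the tool's z in rad. A call has 1 to 8 rows; each row shifts and turns the commanded pose from where the row before left it, along the tool's axes as they then stand; what a row does not reach is not made up. A row lasts 1/8 s, in which the tool goes at most 62.5 mm and 10.7 degrees, less where a joint would pass 70% of its speed; a pose out of reach is approached as far as the arm can. A call with a gripper value outside its range is refused whole. "jaw" is the opening, from -1 (shut) to 1 (fully open), set as the call begins (left out, the last holds). The fingers move at their own pace and stop on an object; "grip_force" is the grip in N (left out, the last holds). Time passes only in rows, so rows that do not move let the fingers close. It gives the time, the measured TCP pose, the force and the opening at its end, in the units of the state.
- bot.get_state(): the state, without advancing time (a new reading comes with each control period).
- bot.snapshot(name): name is "side" or "top"; returns a dict with "color" (384x512x3 uint8, red, green, blue), "range_z" (384x512 float32, mm along the optical axis (not along the pixel's ray), 0 where there is no reading), "intrinsics" (3x3 intrinsics, pixels), "dist" ([k1, k2, p1, p2, k3] as OpenCV has them; the pictures are not rectified), "R" (3x3) and "t" (3): a world point X has camera coordinates R X + t. Camera axes: x right, y down, z forward; pixel columns grow to the right and rows downward; lengths in mm; the calibration is good to about 2 mm. A picture is of the moment at which its call begins.
- bot.sign_off(): hands the job in, once; it reports no verdict.
The state is a dict: "time_s": time; "qpos": joint angles; "joint_velocities": joint speeds; "tau": joint torques, N m; "tcp_pos": TCP position; "tcp_rot": TCP orientation; "ft_force": force on the tool from outside, world axes, zero at the start; "ft_torque": the same for the moment, N m; "gripper_width": finger opening in mm.
Only numpy, scipy, OpenCV 4.12 (cv2) and the standard library are available. Lean on these libraries where they do the work, as an engineer would, in place of code of your own. Each camera call takes 0.05 s, during which the arm holds its last target.

## Task

Both rolls of cover film have run down to the low pegs of the sloping two-bay rest. Roll each one up its bay until it is against the rail at the top and leave it there chocked: the wedge of its own colour on the deck below it, toe uphill, its sloping face snug under the middle of the roll, so that the roll stays up when you let go. Never let a roll run free, and leave everything else on the desk undisturbed.

Things in the scene. Friction and masses are not known exactly. Their poses are not given: they have to be found in the camera images.
- rest: Fixed wooden sloping rest with two bays, 270 mm long (x), 290 mm wide (y). Its frame is level, origin at desk level, x towards the high end. The deck rises 8 degrees towards +x: its surface is at z = 30 mm + 0.1405 x. Bay centre lines at y = -70 and +70 mm; bays are 130 mm wide between strips 12 mm high. The deck's low end, x = -145 mm, is open.
- rail_foot (a point): Where the lower face of the top rail (50 mm high, square to the deck, across both bays) meets the deck, mid-width: x = +111.6 mm, y = 0 in the frame of the rest.
- bay_right (a point): On the deck half-way between the two low steel pegs of the bay at y = -70 mm of the rest, at x = -66 mm. The pegs are 12 mm square, 20 mm high, 52 mm either side of this point (92 mm clear between them), so a wedge passes between.
- bay_left (a point): On the deck half-way between the two low steel pegs of the bay at y = +70 mm of the rest, at x = -66 mm. The pegs are 12 mm square, 20 mm high, 52 mm either side of this point (92 mm clear between them), so a wedge passes between.
- blue_roll: Roll of blue cover film: cylinder 90 mm in diameter, 115 mm long, about 0.6 kg, too fat to grip. Origin at its centre, y along its axis (x, z turn as it rolls). It starts lying across one bay of the rest, resting on that bay's two low pegs; which roll is in which bay varies. Against the rail its centre is at x = +61, z = 84 mm in the frame of the rest.
- orange_roll: Roll of orange cover film: cylinder 90 mm in diameter, 115 mm long, about 0.6 kg, too fat to grip. Origin at its centre, y along its axis (x, z turn as it rolls). It starts lying across one bay of the rest, resting on that bay's two low pegs; which roll is in which bay varies. Against the rail its centre is at x = +61, z = 84 mm in the frame of the rest.
- blue_wedge: blue plastic wedge for the blue roll, 72 x 56 mm (x, y), 68 mm high, about 0.18 kg, loose and upright on the desk. Origin at the centre of its upright grip fin, 48 mm above its flat underside. Fin: 24 mm thick (y), 34 mm long (x), z = -22 to +20 mm. x points to the toe. Snug against a roll on the same deck, the roll's axis is 72 mm ahead of the origin, measured along the deck.
- orange_wedge: orange plastic wedge for the orange roll, 72 x 56 mm (x, y), 68 mm high, about 0.18 kg, loose and upright on the desk. Origin at the centre of its upright grip fin, 48 mm above its flat underside. Fin: 24 mm thick (y), 34 mm long (x), z = -22 to +20 mm. x points to the toe. Snug against a roll on the same deck, the roll's axis is 72 mm ahead of the origin, measured along the deck.
- blue_toe (a point): Toe of the blue wedge: front middle of its underside, 50 mm ahead of the origin along x and 48 mm below it. The sloping face rises from here backwards at 40 degrees to about 27 mm above the underside. The wedge ends 22 mm behind its origin.
- orange_toe (a point): Toe of the orange wedge: front middle of its underside, 50 mm ahead of the origin along x and 48 mm below it. The sloping face rises from here backwards at 40 degrees to about 27 mm above the underside. The wedge ends 22 mm behind its origin.
- setter: Bystander: chrome eyelet setter fixed to the desk, 100 x 72 mm foot, 170 mm high, knurled knob on top. Origin at the centre of its underside.
- mug: Bystander: white mug, 80 mm diameter, 95 mm high, handle to its +y reaching 67 mm from its axis, with pencils standing up to 165 mm high. Origin at the centre of its underside. Setter and mug stand in front of the two low corners of the rest, one on either side.
- remover: Bystander: yellow staple remover, about 70 x 34 mm, 37 mm high. Origin at the centre of its underside.
- ruler: Bystander: steel ruler 300 x 34 x 5 mm lying behind the rest. Origin at the centre of its underside, x along it.
Mind the look-alikes: they are no part of the job. Leave any red look-alike of the blue_roll alone. Leave any yellow look-alike of the orange_wedge alone.

How it is judged:
By the outcome, as a careful person would: the job done as asked, in the order asked, and still so for the second after the job is handed in, with the robot touching nothing.
It also fails if it takes over 72 s, if anything falls off the work surface, if the arm or the gripper's body presses on something with over 40 N, if the wrist force passes 120 N, or if a joint passes its speed limit or range.

## Working session

There is one attempt and no reset: what is moved stays moved. The work goes in short steps, Python scripts to look and compute and a tool call to move; the robot and the scene stay as the last step left them, time stands still between calls to the robot, and variables do not carry over. Pictures are saved under pics/ and viewed, and the job is handed in when it is done.

Besides the shell and the picture viewer there is one more tool, called after ">>>" as a command line: name --argument value ..., lists and objects as JSON in quotes. move_arm: Moves the arm, as the interface text tells. Its arguments: {"type":"object","properties":{"plan":{"type":"array"},"jaw":{"type":"number"},"grip_force":{"type":"number"}},"required":["plan"]}

```bash
mkdir -p pics; ls; cat > h.py <<'E'
import numpy as np, cv2
from workcell import bot
E
python3 - <<'E'
from h import *
import pickle
s=bot.get_state(); print({k:np.round(v,3) for k,v in s.items()})
for n in ("side","top"):
    d=bot.snapshot(n); pickle.dump(d,open(f'{n}0.pkl','wb'))
    cv2.imwrite(f'pics/{n}0.png',d['color'][:,:,::-1])
    print(n,d['intrinsics'],d['dist'],d['R'],d['t'])
E
```

```text
pics
{'time_s': np.float64(0.0), 'qpos': array([ 1.065,  0.629,  0.038,  1.518, -0.027,  0.996, -0.02 ]), 'joint_velocities': array([-0.001, -0.001, -0.   , -0.001, -0.   , -0.002,  0.001]), 'tau': array([-1.0000e-03, -5.4973e+01,  1.1430e+00, -1.8664e+01, -5.2000e-02,
        2.3000e-02,  0.0000e+00]), 'tcp_pos': array([ 276.469, -587.479,  180.364]), 'tcp_rot': array([-0.001,  0.976,  0.218, -0.   ]), 'ft_force': array([ 0.169, -0.26 , -0.043]), 'ft_torque': array([ 0.023,  0.045, -0.023]), 'gripper_width': np.float64(93.96)}
side [[484.44191813   0.         258.4434603 ]
 [  0.         484.44191813 189.83595628]
 [  0.           0.           1.        ]] [-0.05638144  0.          0.          0.          0.        ] [[-0.96722071 -0.25331374  0.01778319]
 [-0.16668929  0.58051339 -0.7970062 ]
 [ 0.19156924 -0.77384517 -0.60370926]] [ 581.38685723  134.46687938 1416.23234265]
top [[380.16616085   0.         259.77412923]
 [  0.         380.16616085 190.30687183]
 [  0.           0.           1.        ]] [-0.03865082  0.          0.          0.          0.        ] [[-0.01698635 -0.99980926 -0.00963862]
 [-0.99597853  0.01776782 -0.08781275]
 [ 0.08796725  0.00810824 -0.99609037]] [  31.80259983  596.58399359 1346.64531577]
```

View pics/side0.png

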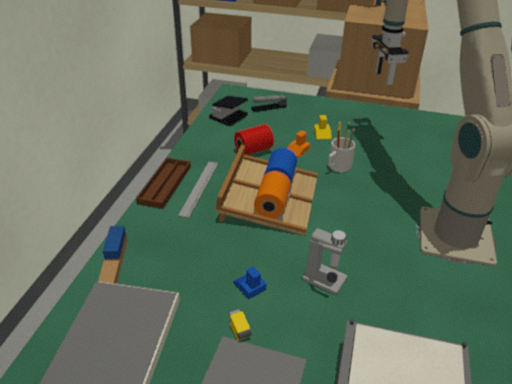

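View pics/top0.png

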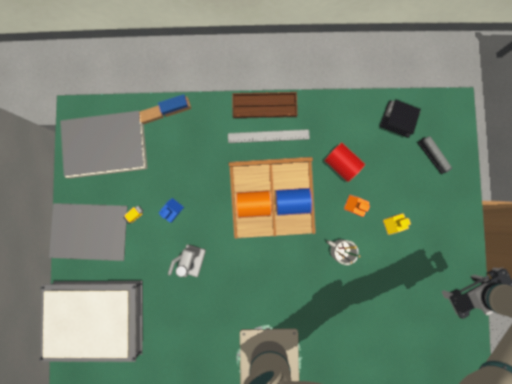

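```bash
cat >> h.py <<'E'
import pickle
def snap(n,tag=None):
    d=bot.snapshot(n)
    if tag: pickle.dump(d,open(f'{n}{tag}.pkl','wb'))
    return d
def load(n,tag): return pickle.load(open(f'{n}{tag}.pkl','rb'))
def cloud(d):
    h,w=d['range_z'].shape
    u,v=np.meshgrid(np.arange(w),np.arange(h))
    p=cv2.undistortPoints(np.stack([u,v],-1).reshape(-1,1,2).astype(float),d['intrinsics'],d['dist']).reshape(h,w,2)
    z=d['range_z'].astype(float)
    C=np.dstack([p[...,0]*z,p[...,1]*z,z])
    X=(C-d['t'])@d['R']
    X[z==0]=np.nan
    return X
def ray(d,uv,zp):
    p=cv2.undistortPoints(np.array(uv,float).reshape(-1,1,2),d['intrinsics'],d['dist']).reshape(-1,2)
    r=np.c_[p,np.ones(len(p))]@d['R']; o=-d['R'].T@d['t']
    return o+r*((zp-o[2])/r[:,2])[:,None]
def proj(d,X):
    rv=cv2.Rodrigues(d['R'])[0]
    return cv2.projectPoints(np.array(X,float).reshape(-1,1,3),rv,d['t'],d['intrinsics'],d['dist'])[0].reshape(-1,2)
def crop(d,name,x0,x1,y0,y1,s):
    c=cv2.resize(d['color'][y0:y1,x0:x1,::-1],None,fx=s,fy=s,interpolation=cv2.INTER_CUBIC); cv2.imwrite(f'pics/{name}.png',c)
E
python3 - <<'E'
from h import *
T=load('top',0);S=load('side',0)
a=lambda d,b,s:cv2.resize(d['color'][b[2]:b[3],b[0]:b[1],::-1],None,fx=s,fy=s,interpolation=cv2.INTER_CUBIC)
crop(T,'ct',120,420,120,280,2.6)
crop(S,'cs',200,365,100,310,2.8)
X=cloud(T);hsv=cv2.cvtColor(T['color'],cv2.COLOR_RGB2HSV)
Xs=cloud(S);hs=cv2.cvtColor(S['color'],cv2.COLOR_RGB2HSV)
for nm,(lo,hi) in dict(blue=(105,125),orange=(5,16),yellow=(22,32)).items():
  for tag,XX,H in(('top',X,hsv),('side',Xs,hs)):
    m=((H[...,0]>=lo)&(H[...,0]<=hi)&(H[...,1]>170)&(H[...,2]>70)).astype(np.uint8)
    n,l,st,c=cv2.connectedComponentsWithStats(m)
    for i in range(1,n):
        if st[i,4]>40:
            P=XX[l==i]; print(nm,tag,np.round(c[i]),st[i],np.round(np.nanmedian(P,0)),np.round(np.nanpercentile(P,[2,98],0)).tolist())
E
```

```text
blue top [172. 104.] [161  97  23  14 150] [914. 334.  59.] [[894.0, 294.0, 54.0], [936.0, 371.0, 64.0]]
blue top [293. 195.] [278 190  32  11 299] [571. -91. 112.] [[555.0, -142.0, 97.0], [589.0, -41.0, 120.0]]
blue top [171. 210.] [160 199  23  22 287] [531. 343.  25.] [[499.0, 313.0, 5.0], [569.0, 377.0, 71.0]]
blue top [294. 207.] [278 202  32  11 301] [531. -94. 110.] [[515.0, -145.0, 95.0], [547.0, -43.0, 119.0]]
blue side [282. 161.] [266 148  31  32 581] [546. -80. 110.] [[511.0, -141.0, 83.0], [589.0, -33.0, 119.0]]
blue side [114. 241.] [104 227  20  31 378] [912. 347.  59.] [[888.0, 294.0, 38.0], [940.0, 388.0, 63.0]]
blue side [251. 283.] [234 267  32  32 583] [524. 367.  26.] [[495.0, 342.0, 4.0], [568.0, 391.0, 69.0]]
orange top [253. 204.] [236 191  36  26 822] [543.  44. 110.] [[505.0, -13.0, 86.0], [586.0, 98.0, 120.0]]
orange top [357. 205.] [345 196  24  20 329] [ 535. -324.   26.] [[505.0, -361.0, 5.0], [568.0, -292.0, 72.0]]
orange side [300. 144.] [288 131  22  26 302] [ 531. -323.   26.] [[504.0, -347.0, 4.0], [567.0, -289.0, 70.0]]
orange side [272. 193.] [ 254  172   37   48 1099] [541.  82. 103.] [[504.0, -6.0, 34.0], [586.0, 106.0, 118.0]]
yellow top [132. 215.] [125 208  16  14 129] [516. 483.  35.] [[496.0, 460.0, 5.0], [539.0, 507.0, 41.0]]
yellow top [396. 223.] [384 214  26  20 354] [ 470. -465.   25.] [[438.0, -502.0, 2.0], [499.0, -432.0, 72.0]]
yellow side [322. 129.] [315 115  16  24 274] [ 470. -458.   24.] [[439.0, -494.0, 1.0], [498.0, -429.0, 69.0]]
yellow side [239. 323.] [230 312  20  28 304] [521. 491.  33.] [[498.0, 466.0, 6.0], [542.0, 513.0, 39.0]]
```

View pics/ct.png

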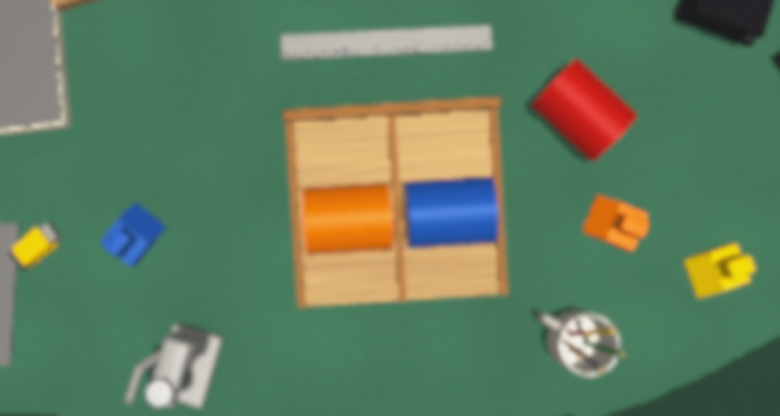

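View pics/cs.png

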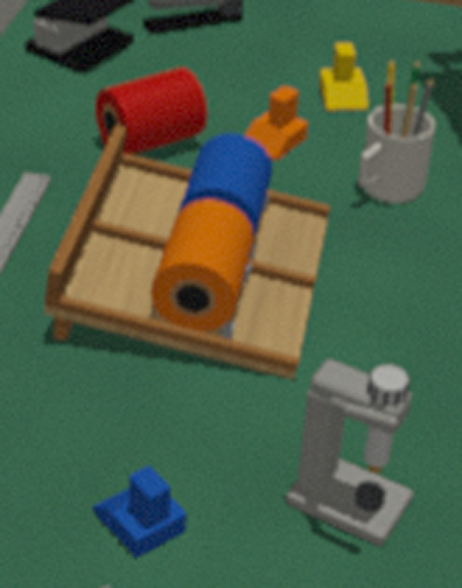

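```bash
cat >> h.py <<'E'
def wedge(clouds,masks,verb=True):
    out=[]
    for XX,m in zip(clouds,masks):
        P=XX[m&~np.isnan(XX[...,0])]
        hi=P[P[:,2]>52]; f=np.median(hi,0); fr=cv2.minAreaRect(hi[:,:2].astype(np.float32))
        P=P[P[:,2]>-5]
        r=cv2.minAreaRect(P[:,:2].astype(np.float32)); 
        lo=P[P[:,2]<22]; 
        print('fin',np.round(f,1),len(hi),np.round(np.percentile(hi[:,2],90)),'finrect',np.round(fr[0],1),np.round(fr[1],1),round(fr[2],1),'foot',np.round(r[0],1),np.round(r[1],1),round(r[2],1),'dir',round(np.degrees(np.arctan2(r[0][1]-f[1],r[0][0]-f[0])),1))
def cmask(d,lo,hi,box,smin=150,vmin=60):
    H=cv2.cvtColor(d['color'],cv2.COLOR_RGB2HSV)
    m=(H[...,0]>=lo)&(H[...,0]<=hi)&(H[...,1]>smin)&(H[...,2]>vmin)
    b=np.zeros_like(m); b[box[2]:box[3],box[0]:box[1]]=1
    return m&b
E
python3 - <<'E'
from h import *
T=load('top',0);S=load('side',0);X=cloud(T);Xs=cloud(S)
wedge([X,Xs],[cmask(T,105,125,(155,190,195,226)),cmask(S,105,125,(228,275,260,305))])
wedge([X,Xs],[cmask(T,4,17,(340,375,192,220)),cmask(S,4,17,(283,315,127,162))])
crop(T,'bw',150,195,190,230,12);crop(T,'ow',335,380,185,225,12)
crop(S,'bws',225,280,257,307,10);crop(S,'ows',280,320,122,165,12)
# rest: wood points
for d,XX in((T,X),(S,Xs)):
    H=cv2.cvtColor(d['color'],cv2.COLOR_RGB2HSV)
    m=(XX[...,0]>380)&(XX[...,0]<760)&(np.abs(XX[...,1]+25)<230)&(XX[...,2]>14)&(H[...,0]<25)&(H[...,1]>50)&(H[...,1]<190)
    P=XX[m]; r=cv2.minAreaRect(P[:,:2].astype(np.float32)); print('rest',r,len(P), np.percentile(P[:,2],[2,98]))
    from numpy.linalg import lstsq
    print(lstsq(np.c_[P[:,:2],np.ones(len(P))],P[:,2],rcond=None)[0])
E
cd pics; python3 -c "
import cv2,numpy as np
a=[cv2.resize(cv2.imread(f+'.png'),(380,300)) for f in('bw','ow','bws','ows')]
cv2.imwrite('w4.png',np.vstack([np.hstack(a[:2]),np.hstack(a[2:])]))"
```

```text
fin [519.7 354.1  67.2] 65 71.0 finrect [519.5 354.5] [26.  30.3] 48.3 foot [534.9 348.6] [61.  68.5] 50.4 dir -19.6
fin [520.6 364.3  66.4] 137 69.0 finrect [521.9 360.8] [23.6 35. ] 50.5 foot [533.3 350.4] [59.4 71.3] 50.5 dir -47.6
fin [ 529.  -339.7   67.7] 75 72.0 finrect [ 529.8 -340.7] [34.5 23.9] 62.4 foot [ 538.9 -328.1] [72.1 62.2] 67.0 dir 49.5
fin [ 531.  -332.2   64.5] 62 70.0 finrect [ 532.  -335.2] [35.7 27.4] 70.1 foot [ 538.4 -323.1] [71.6 60.6] 63.0 dir 50.7
rest ((563.66162109375, -63.66944885253906), (353.6904296875, 379.5115966796875), 0.42086684703826904) 3909 [14.62173633 98.83193259]
[ 1.65241138e-01  1.10604346e-02 -5.70229950e+01]
rest ((570.0194091796875, -60.68629455566406), (362.571533203125, 388.3065490722656), 0.0469391755759716) 3826 [14.6494826  98.59313414]
[ 1.47947456e-01 -3.30027753e-04 -4.53080775e+01]
```

View pics/w4.png

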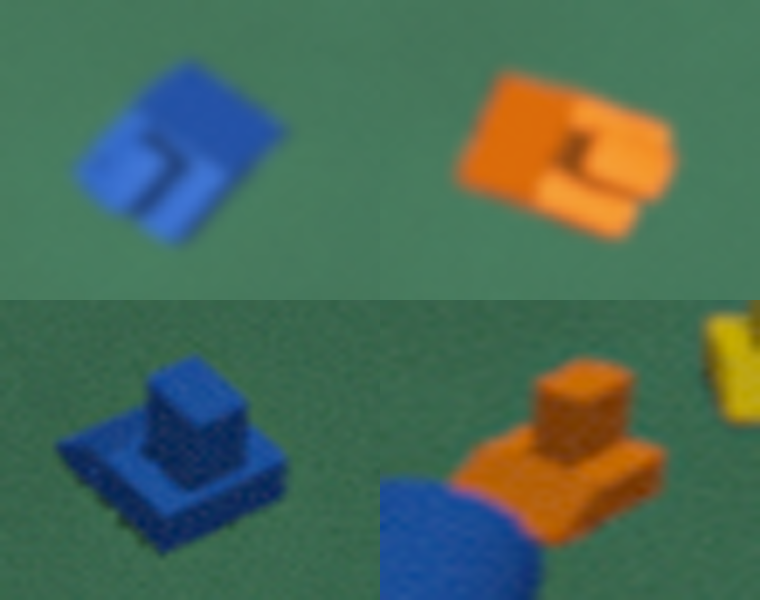

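```bash
python3 - <<'E'
from h import *
T=load('top',0);S=load('side',0)
crop(T,'rt',222,322,150,246,6);crop(S,'rs',212,322,140,236,6)
E
```

```text
(no output)
```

View pics/rt.png

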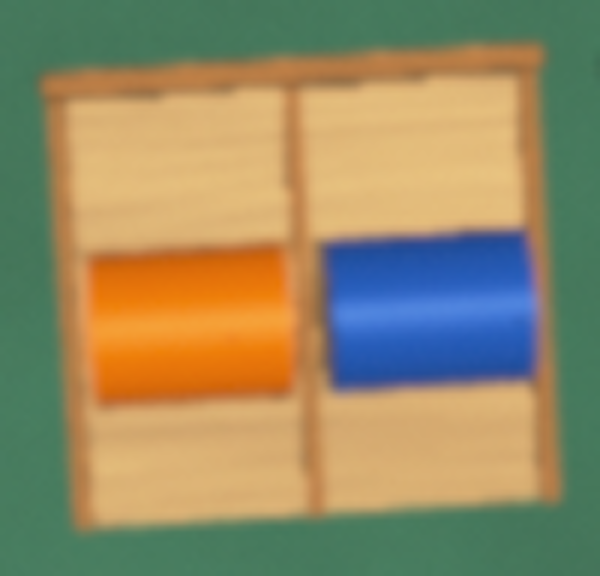

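View pics/rs.png

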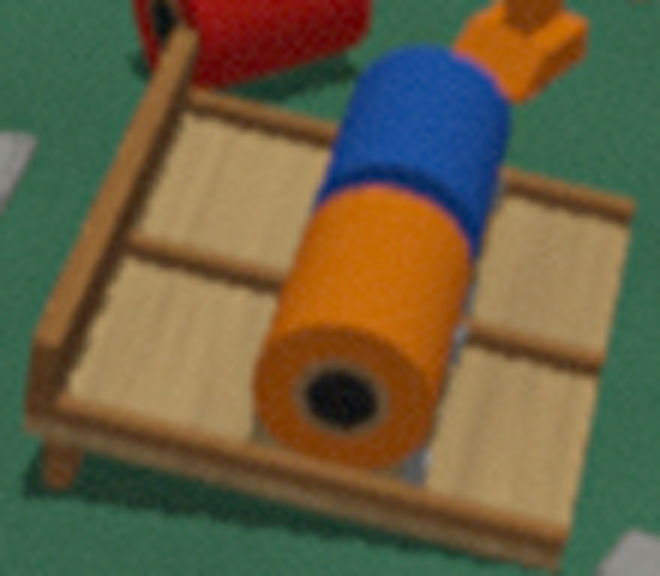

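```bash
python3 - <<'E'
from h import *
T=load('top',0);S=load('side',0)
f=lambda u,o:[(a/6+o[0]-.42,b/6+o[1]-.42) for a,b in u]
def fit(pw,pr):
    pw=np.array(pw)[:,:2];pr=np.array(pr,float)
    cw,cr=pw.mean(0),pr.mean(0);a=pw-cw;b=pr-cr
    th=np.arctan2((b[:,0]*a[:,1]-b[:,1]*a[:,0]).sum(),(a*b).sum())
    R=np.array([[np.cos(th),-np.sin(th)],[np.sin(th),np.cos(th)]]);t=cw-R@cr
    print('yaw',np.degrees(th),'org',t,'res',np.round(pw-(pr@R.T+t),1).tolist()); return th,t
L=ray(T,f([(76,530),(561,500)],(222,150)),21.6); H=ray(T,f([(46,97),(541,68)],(222,150)),95.2)
C=ray(T,f([(317,514)],(222,150)),21.6)
print(L,H,C)
fit(np.r_[L,H,C],[(-146.7,145),(-146.7,-145),(104.6,145),(104.6,-145),(-146.7,0)])
o=(212,140)
L=ray(S,f([(562,541),(635,204),(602,360)],o),20)
H=ray(S,f([(62,400),(125,240)],o),45.7+3)
H2=ray(S,f([(34,330)],o),95.2)
print(L,H)
fit(np.r_[L,H],[(-146.7,145),(-146.7,-145),(-146.7,0),(111.6,135),(111.6,0)])
# rolls from top-line depth
for d in (T,S):
  X=cloud(d)
  for n,lo,hi,b in(('blue',105,125,(265,320,140,222)),('orange',4,17,(230,300,165,225))):
    P=X[cmask(d,lo,hi,b)];P=P[P[:,2]>85]
    # cylinder fit: axis dir in xy, center, z
    from scipy.optimize import least_squares
    r=least_squares(lambda p: np.hypot((P[:,0]-p[0])*np.cos(p[2])+(P[:,1]-P[:,1].mean())*np.sin(p[2]),P[:,2]-p[1])-45,[545,75,0],loss='soft_l1')
    print(n,len(P),r.x[0],r.x[1],np.degrees(r.x[2]),P[:,1].mean(),np.percentile(P[:,1],[1,99]),np.std(r.fun))
E
```

```text
[[ 427.5664278   115.99412233   21.6       ]
 [ 440.46464476 -174.38860944   21.6       ]] [[ 677.99421976  124.82731478   95.2       ]
 [ 689.62405367 -160.28295715   95.2       ]] [[434.6978226  -28.31726968  21.6       ]]
yaw 2.499132549384138 org [580.20551108 -22.41983502] res [[0.2, -0.1], [0.5, -0.7], [-0.4, -2.2], [-1.4, 2.4], [1.1, 0.5]]
[[ 431.07244001  117.83634799   20.        ]
 [ 442.03770131 -171.04506837   20.        ]
 [ 436.18755986  -26.62985713   20.        ]] [[683.34476946 114.85616588  48.7       ]
 [693.06937355 -21.8079813   48.7       ]]
yaw 1.9174610977826845 org [581.40149247 -22.89147583] res [[1.1, 0.7], [2.4, 1.7], [1.4, 1.2], [-5.1, -0.9], [0.1, -2.7]]
blue 718 552.3249421182911 71.23828437127888 2.793873075775771 -91.70109832519455 [-144.7573979  -39.7406387] 2.3461129530940954
orange 849 546.2616955497649 71.14238769184864 2.6709557388246687 45.01929259357387 [-12.71528822 101.89520739] 6.955036374690794
blue 566 553.9848335803852 71.24981448727537 2.148073952522361 -81.78602722996848 [-143.47925541  -32.10753251] 2.704715184138172
orange 867 548.1824672469628 71.01803739641261 4.537596516539781 55.19074150205067 [-27.45816804 105.59095116] 22.33774781252277
```

```bash
cat >> h.py <<'E'
TH=np.radians(2.4);OR=np.array([580.5,-22.5]);RR=np.array([[np.cos(TH),-np.sin(TH)],[np.sin(TH),np.cos(TH)]])
w2r=lambda p:(np.asarray(p)[...,:2]-OR)@RR
r2w=lambda p:np.asarray(p)@RR.T+OR
E
python3 - <<'E'
from h import *
for n in('top','side'):
    d=load(n,0);X=cloud(d)
    for nm,c in(('mug',(440,-285)),('setter',(400,290))):
        m=(np.hypot(X[...,0]-c[0],X[...,1]-c[1])<130)&(X[...,2]>100)&(X[...,2]<190)
        P=X[m]; 
        if len(P)<3: print(n,nm,len(P));continue
        print(n,nm,len(P),np.round(np.percentile(P,[1,99],0)).tolist(),'rest frame',np.round(np.percentile(w2r(P),[1,99],0)).tolist())
print(r2w([(-112,-70),(-112,70),(-101,-70),(-101,70),(-11,-70),(-11,70)]))
E
```

```text
top mug 67 [[346.0, -298.0, 101.0], [397.0, -242.0, 167.0]] rest frame [[-244.0, -266.0], [-193.0, -210.0]]
top setter 395 [[313.0, 242.0, 109.0], [397.0, 317.0, 173.0]] rest frame [[-255.0, 273.0], [-172.0, 350.0]]
side mug 143 [[347.0, -295.0, 101.0], [399.0, -239.0, 164.0]] rest frame [[-243.0, -263.0], [-191.0, -207.0]]
side setter 768 [[312.0, 252.0, 102.0], [398.0, 322.0, 171.0]] rest frame [[-256.0, 283.0], [-170.0, 355.0]]
[[471.52953879 -97.12867132]
 [465.66694727  42.74852489]
 [482.51988992 -96.66803913]
 [476.6572984   43.20915708]
 [572.44094463 -92.8992303 ]
 [566.57835311  46.97796592]]
```

```bash
cat > go.py <<'E'
import sys
from h import *
from scipy.spatial.transform import Rotation as Ro
def report(tx,ty,tz,tpsi=None):
    s=bot.get_state(); q=s['tcp_rot']; R=Ro.from_quat([q[1],q[2],q[3],q[0]]).as_matrix()
    p=s['tcp_pos']; psi=np.degrees(np.arctan2(R[1,0],R[0,0]))
    d=R.T@(np.array([tx,ty,tz])-p)/10
    print('t',round(s['time_s'],2),'tcp',np.round(p,1),'psi',round(psi,1),'tilt',np.round(R[:,2],3),'w',round(s['gripper_width'],1),'F',np.round(s['ft_force'],1),'q7',round(s['qpos'][6],2))
    print('tool shift cm',np.round(d,2),'turn rad', None if tpsi is None else round(np.radians((psi-tpsi+180)%360-180),3),'dist mm',round(10*np.linalg.norm(d)))
if __name__=='__main__': report(*map(float,sys.argv[1:]))
E
python3 go.py 531.5 -338 180 65
```

```text
t 0.1 tcp [ 276.5 -587.6  180.5] psi 25.2 tilt [-0.001  0.002 -1.   ] w 93.8 F [-0.  -1.4 -0.6] q7 -0.02
tool shift cm [ 33.7  -11.73   0.07] turn rad -0.695 dist mm 357
```

>>> move_arm --plan '[4.2,-1.47,0,0,4.2,-1.47,0,0,4.2,-1.47,0,0,4.2,-1.47,0,0,4.2,-1.47,0,0,4.2,-1.47,0,0,4.2,-1.47,0,0,4.2,-1.47,0,0]'

```text
time_s: 1.1
tcp_pos: [531.4, -337.4, 180.9]
tcp_rot: [-0.0, 0.976, 0.218, -0.0]
ft_force: [1.0, -0.6, -0.4]
gripper_width: 93.9
```

>>> move_arm --plan '[0,0,0,-0.14,0,0,0,-0.14,0,0,0,-0.14,0,0,0,-0.14,0,0,0,-0.135,0,0,0,0]' --jaw 0.0

```text
time_s: 1.85
tcp_pos: [530.4, -338.6, 180.8]
tcp_rot: [-0.0, 0.844, 0.537, -0.0]
ft_force: [0.2, -0.1, -0.5]
gripper_width: 47.5
```

```bash
python3 go.py 531.5 -338 100 65; python3 - <<'E'
from h import *
d=snap('top','1');crop(d,'t1',300,430,160,290,4)
d=snap('side','1');crop(d,'s1',260,360,60,180,5)
T=d
E
```

```text
t 1.85 tcp [ 530.4 -338.6  180.8] psi 64.9 tilt [-0.001  0.001 -1.   ] w 47.5 F [ 0.2 -0.1 -0.5] q7 -0.01
tool shift cm [0.1  0.08 8.08] turn rad -0.001 dist mm 81
```

View pics/t1.png

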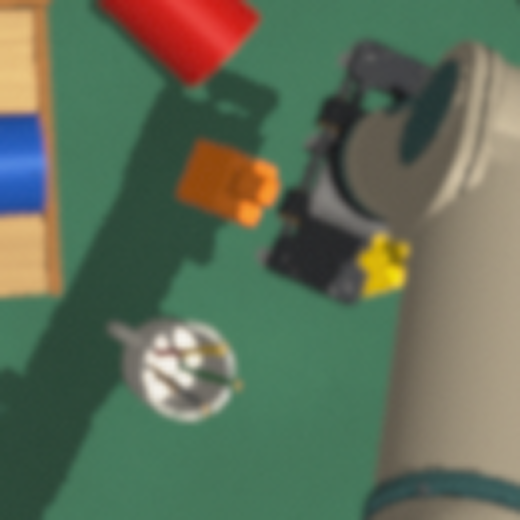

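View pics/s1.png

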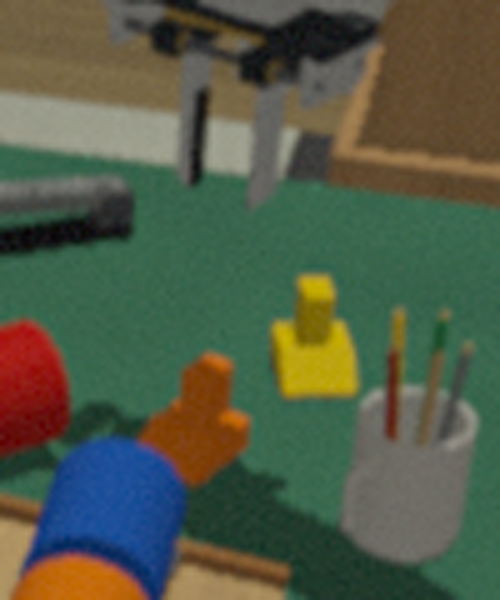

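```bash
python3 - <<'E'
from h import *
s=bot.get_state();p=s['tcp_pos']
for n in('top','side'):
    d=load(n,'1'); o={'top':(300,160,4),'side':(260,60,5)}[n]
    for X in (p,p+[0,0,100],[531.5,-338,68],[531.5,-338,27]):
        u=proj(d,X)[0]; print(n,np.round(X),np.round(u,1),np.round((u-o[:2])*o[2]))
E
```

```text
top [ 531. -339.  181.] [372.4 204.8] [289. 179.]
top [ 531. -339.  281.] [382.  203.1] [328. 172.]
top [ 532. -338.   68.] [362.9 206.1] [252. 185.]
top [ 532. -338.   27.] [360.  206.7] [240. 187.]
side [ 531. -339.  181.] [303.9 104.5] [220. 223.]
side [ 531. -339.  281.] [306.1  77.6] [231.  88.]
side [ 532. -338.   68.] [301.3 132.9] [207. 365.]
side [ 532. -338.   27.] [300.5 142.7] [203. 413.]
```

```bash
python3 - <<'E'
from h import *
for n in('side','top'):
    d=load(n,'1');X=cloud(d)
    m=(np.hypot(X[...,0]-531,X[...,1]+339)<90)&(X[...,2]>120)&(X[...,2]<330)
    P=X[m]; v,u=np.nonzero(m)
    print(n,len(P)); i=np.argsort(P[:,2])[:40:3]
    for k in i: print((u[k],v[k]),np.round(P[k]))
E
```

```text
side 650
(np.int64(300), np.int64(96)) [ 550. -359.  201.]
(np.int64(299), np.int64(96)) [ 552. -351.  204.]
(np.int64(298), np.int64(96)) [ 554. -341.  209.]
(np.int64(300), np.int64(94)) [ 550. -356.  210.]
(np.int64(311), np.int64(100)) [ 505. -321.  210.]
(np.int64(314), np.int64(99)) [ 496. -329.  212.]
(np.int64(311), np.int64(101)) [ 503. -309.  213.]
(np.int64(297), np.int64(95)) [ 557. -336.  215.]
(np.int64(312), np.int64(99)) [ 502. -318.  216.]
(np.int64(295), np.int64(93)) [ 565. -345.  217.]
(np.int64(311), np.int64(99)) [ 505. -315.  217.]
(np.int64(298), np.int64(94)) [ 554. -337.  218.]
(np.int64(300), np.int64(92)) [ 549. -351.  220.]
(np.int64(312), np.int64(98)) [ 502. -315.  221.]
top 222
(np.int64(376), np.int64(197)) [ 553. -343.  210.]
(np.int64(381), np.int64(199)) [ 546. -356.  218.]
(np.int64(377), np.int64(195)) [ 559. -343.  222.]
(np.int64(378), np.int64(197)) [ 552. -344.  228.]
(np.int64(379), np.int64(193)) [ 564. -346.  233.]
(np.int64(382), np.int64(196)) [ 552. -344.  265.]
(np.int64(364), np.int64(223)) [ 473. -277.  304.]
(np.int64(381), np.int64(184)) [ 584. -329.  309.]
(np.int64(385), np.int64(174)) [ 613. -342.  311.]
(np.int64(369), np.int64(213)) [ 501. -290.  313.]
(np.int64(377), np.int64(207)) [ 518. -314.  313.]
(np.int64(364), np.int64(224)) [ 471. -274.  314.]
(np.int64(376), np.int64(202)) [ 532. -311.  315.]
(np.int64(380), np.int64(188)) [ 572. -324.  315.]
```

>>> move_arm --plan '[0.1,0.08,2.4,0,0,0,2.4,0,0,0,2.4,0,0,0,2.4,0,0,0,2.2,0,0,0,1.5,0,0,0,0.9,0,0,0,0,0]'

```text
time_s: 2.95
tcp_pos: [531.7, -338.0, 39.0]
tcp_rot: [-0.0, 0.843, 0.537, -0.0]
ft_force: [-0.0, 0.6, -0.2]
gripper_width: 47.1
```

```bash
python3 go.py 531.5 -338 36 65; python3 - <<'E'
from h import *
d=snap('side','2');crop(d,'s2',270,340,90,160,8)
d2=snap('top','2');crop(d2,'t2',335,405,170,240,8)
p=bot.get_state()['tcp_pos']
u=proj(d,p)[0];print(p,(u-[270,90])*8); u=proj(d2,p)[0];print((u-[335,170])*8)
a=cv2.imread('pics/s2.png');b=cv2.imread('pics/t2.png');c=cv2.resize(np.hstack([a,b]),(800,400));cv2.imwrite('pics/c2.png',c)
E
```

```text
t 2.95 tcp [ 531.7 -338.    39. ] psi 65.0 tilt [-0.001  0.    -1.   ] w 47.1 F [-0.   0.6 -0.2] q7 -0.04
tool shift cm [-0.01 -0.02  0.3 ] turn rad -0.0 dist mm 3
[ 532.42782302 -338.38621756   39.91375305] [244.51989052 396.24971596]
[207.89903108 289.91731543]
```

View pics/c2.png

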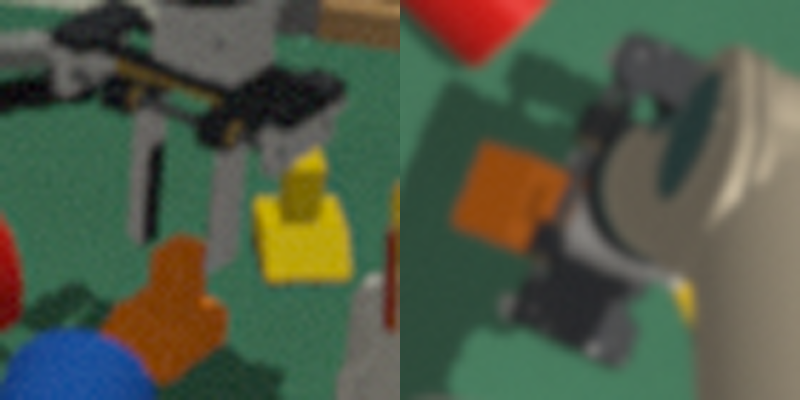

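>>> move_arm --plan '[0,0,0.4,0,0,0,0.3,0,0,0,0,0]'

```text
time_s: 3.42
tcp_pos: [531.7, -338.1, 32.1]
tcp_rot: [-0.0, 0.843, 0.537, -0.0]
ft_force: [-0.1, 0.5, 1.0]
gripper_width: 47.2
```

>>> move_arm --plan '[0,0,0.2,0,0,0,0.2,0,0,0,0,0]'

```text
time_s: 3.8
tcp_pos: [531.7, -338.0, 28.1]
tcp_rot: [-0.0, 0.843, 0.537, -0.0]
ft_force: [-0.1, 0.0, -0.2]
gripper_width: 46.9
```

>>> move_arm --plan '[0,0,0.2,0,0,0,0.2,0,0,0,0,0]'

```text
time_s: 4.18
tcp_pos: [531.7, -338.0, 24.0]
tcp_rot: [-0.0, 0.843, 0.537, -0.0]
ft_force: [-0.5, 0.3, 0.7]
gripper_width: 47.0
```

```bash
python3 go.py 531.5 -338 36 65; python3 - <<'E'
from h import *
d=snap('side','3');crop(d,'s3',270,340,90,160,8)
p=bot.get_state()['tcp_pos']
u=proj(d,p)[0];print(p,(u-[270,90])*8)
E
```

```text
t 4.17 tcp [ 531.7 -338.    24. ] psi 65.0 tilt [-0.  0. -1.] w 47.0 F [-0.5  0.3  0.7] q7 -0.04
tool shift cm [-0.01 -0.02 -1.2 ] turn rad 0.0 dist mm 12
[ 531.79658293 -338.04942427   24.16596075] [243.34621909 426.48484166]
```

View pics/s3.png

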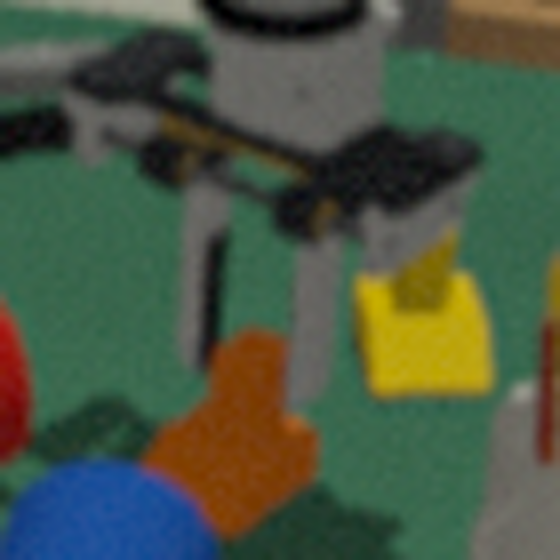

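>>> move_arm --plan '[0,0,0.2,0,0,0,0.2,0,0,0,0,0]'

```text
time_s: 4.6
tcp_pos: [531.7, -338.0, 20.0]
tcp_rot: [-0.0, 0.843, 0.537, -0.0]
ft_force: [0.8, 0.1, 0.8]
gripper_width: 47.0
```

>>> move_arm --plan '[0,0,0.2,0,0,0,0.1,0,0,0,0,0]'

```text
time_s: 4.97
tcp_pos: [531.8, -338.1, 17.2]
tcp_rot: [-0.0, 0.843, 0.537, -0.0]
ft_force: [-0.1, 0.7, -0.1]
gripper_width: 47.0
```

>>> move_arm --plan '[0,0,0,0,0,0,0,0,0,0,0,0,0,0,0,0]' --jaw -1 --grip_force 20

```text
time_s: 5.48
tcp_pos: [532.2, -338.3, 17.4]
tcp_rot: [0.0, 0.843, 0.537, 0.0]
ft_force: [0.7, -0.5, -0.2]
gripper_width: 23.5
```

```bash
python3 go.py 531.5 -338 200 65; python3 - <<'E'
from h import *
d=snap('side','4');crop(d,'s4',270,340,90,160,8)
E
```

```text
t 5.47 tcp [ 532.2 -338.3   17.4] psi 65.0 tilt [ 0.001 -0.    -1.   ] w 23.5 F [ 0.7 -0.5 -0.2] q7 -0.04
tool shift cm [ -0.    -0.06 -18.26] turn rad 0.0 dist mm 183
```

View pics/s4.png

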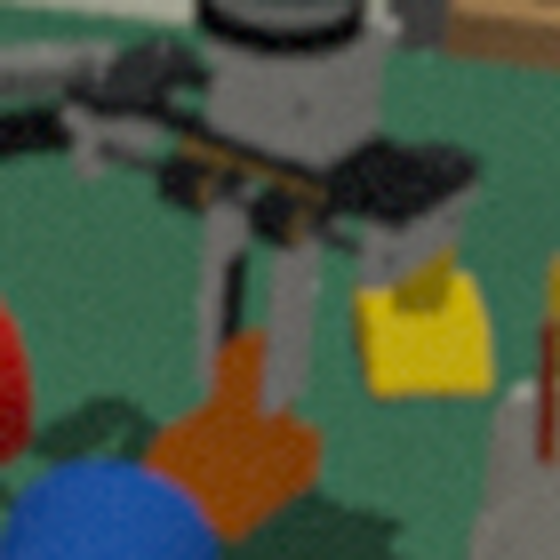

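>>> move_arm --plan '[0,0,-1.5,0,0,0,-2.5,0,0,0,-2.5,0,0,0,-2.5,0,0,0,-2.5,0,0,0,-2.5,0,0,0,-2.0,0,0,0,0,0]'

```text
time_s: 6.52
tcp_pos: [532.7, -338.6, 179.5]
tcp_rot: [0.002, 0.843, 0.537, 0.001]
ft_force: [0.3, -0.3, -2.1]
gripper_width: 23.8
```

>>> move_arm --plan '[0,0,0,0.136,0,0,0,0.136,0,0,0,0.136,0,0,0,0.136,0,0,0,0.137,0,0,0,0.137,0,0,0,0.137,0,0,0,0.137]'

```text
time_s: 7.52
tcp_pos: [531.0, -337.4, 176.2]
tcp_rot: [-0.001, 1.0, 0.019, -0.001]
ft_force: [0.2, -0.3, -1.6]
gripper_width: 23.7
```

```bash
python3 go.py 465.7 42.7 180 2.4
```

```text
t 7.53 tcp [ 531.  -337.4  176.2] psi 2.2 tilt [-0.002  0.001 -1.   ] w 23.7 F [ 0.2 -0.3 -1.6] q7 -0.92
tool shift cm [ -5.07 -38.24  -0.32] turn rad -0.004 dist mm 386
```

>>> move_arm --plan '[-0.63,-4.78,0,0,-0.63,-4.78,0,0,-0.63,-4.78,0,0,-0.63,-4.78,0,0,-0.63,-4.78,0,0,-0.63,-4.78,0,0,-0.63,-4.78,0,0,-0.63,-4.78,0,0]'

```text
time_s: 8.52
tcp_pos: [463.9, 43.2, 176.8]
tcp_rot: [0.0, 1.0, 0.021, -0.001]
ft_force: [1.9, -0.4, -2.8]
gripper_width: 24.1
```

>>> move_arm --plan '[0,0,0,0]'

```text
time_s: 8.65
tcp_pos: [463.4, 46.2, 176.7]
tcp_rot: [-0.001, 1.0, 0.025, -0.001]
ft_force: [0.2, -0.4, -2.5]
gripper_width: 23.6
```

```bash
python3 go.py 465.7 42.7 110 2.4;  python3 - <<'E'
from h import *
d=snap('side','5');crop(d,'s5',200,340,90,240,4)
d2=snap('top','5');crop(d2,'t5',200,340,130,280,4)
a=cv2.imread('pics/s5.png');b=cv2.imread('pics/t5.png');c=cv2.resize(np.hstack([a,b]),(800,428));cv2.imwrite('pics/c5.png',c)
E
```

```text
t 8.65 tcp [463.4  46.2 176.7] psi 2.9 tilt [-0.002  0.002 -1.   ] w 23.6 F [ 0.2 -0.4 -2.5] q7 -1.6
tool shift cm [0.23 0.37 6.67] turn rad 0.009 dist mm 67
```

View pics/c5.png

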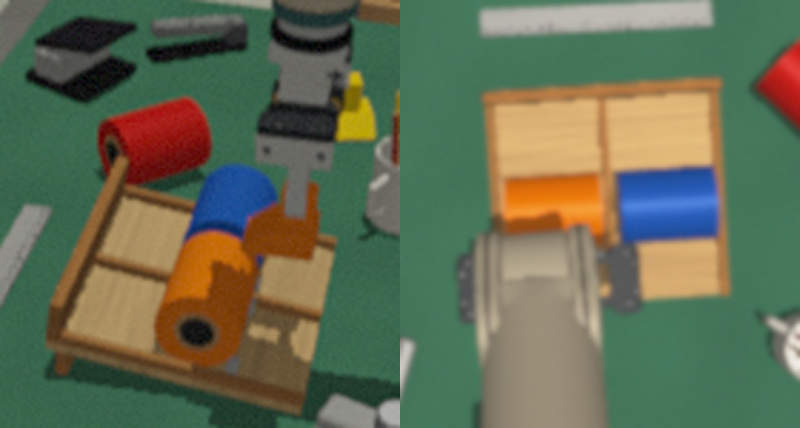

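>>> move_arm --plan '[0.2,0.37,2.0,0,0,0,2.2,0,0,0,2.2,0,0,0,2.2,0,0,0,2.2,0,0,0,1.8,0,0,0,0,0]'

```text
time_s: 9.62
tcp_pos: [465.6, 36.2, 50.1]
tcp_rot: [0.001, 1.0, 0.02, -0.002]
ft_force: [-1.0, -1.3, -1.4]
gripper_width: 23.6
```

```bash
python3 go.py 465.7 42.7 40 2.4;  python3 - <<'E'
from h import *
d=snap('side','6');crop(d,'s6',235,335,135,235,6)
E
```

```text
t 9.62 tcp [465.6  36.2  50.1] psi 2.3 tilt [-0.004 -0.001 -1.   ] w 23.6 F [-1.  -1.3 -1.4] q7 -1.55
tool shift cm [ 0.04 -0.65  1.01] turn rad -0.002 dist mm 12
```

View pics/s6.png

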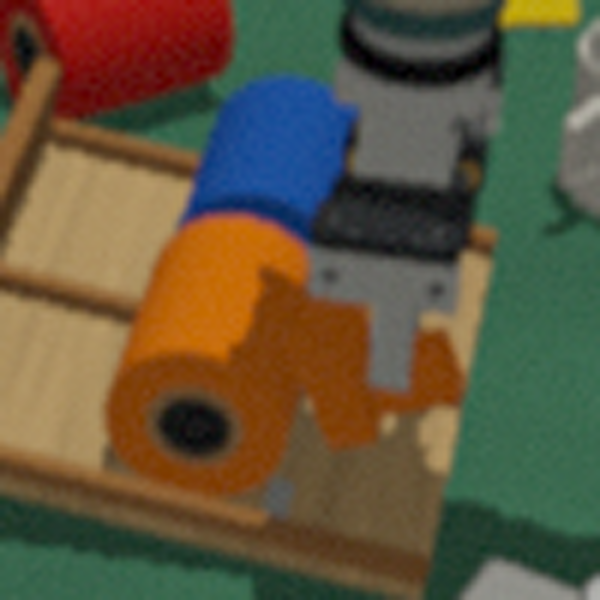

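>>> move_arm --plan '[0,-0.6,0.3,0,0,0,0.3,0,0,0,0,0]'

```text
time_s: 10.05
tcp_pos: [466.4, 44.5, 45.4]
tcp_rot: [-0.0, 1.0, 0.022, -0.0]
ft_force: [-3.6, -0.4, 2.0]
gripper_width: 23.5
```

>>> move_arm --plan '[0,0,0.2,0,0,0,0.2,0,0,0,0,0]'

```text
time_s: 10.42
tcp_pos: [466.7, 44.5, 41.1]
tcp_rot: [-0.0, 1.0, 0.022, -0.0]
ft_force: [-4.6, 1.6, 2.2]
gripper_width: 23.9
```

```bash
python3 - <<'E'
from h import *
d=snap('side','7');crop(d,'s7',235,335,135,235,6)
s=bot.get_state();print(s['ft_force'],s['ft_torque'],w2r(s['tcp_pos']))
E
```

```text
[-4.14892931  0.82872278  1.56612048] [0.31460196 0.83007274 0.05460719] [-110.83930247   71.65511068]
```

View pics/s7.png

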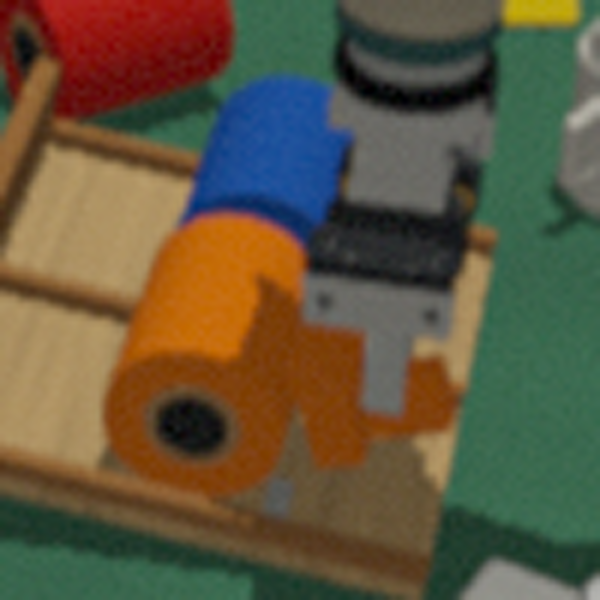

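>>> move_arm --plan '[-0.4,0,0,0,-0.3,0,0,0,0,0,0,0]'

```text
time_s: 10.85
tcp_pos: [460.7, 43.7, 41.4]
tcp_rot: [0.0, 1.0, 0.021, 0.001]
ft_force: [-0.1, -0.4, -1.5]
gripper_width: 23.6
```

>>> move_arm --plan '[0,0,0.2,0,0,0,0.1,0,0,0,0,0]'

```text
time_s: 11.22
tcp_pos: [460.3, 43.9, 38.2]
tcp_rot: [0.0, 1.0, 0.021, 0.0]
ft_force: [-1.0, 0.4, -1.9]
gripper_width: 23.6
```

>>> move_arm --plan '[0,0,0.2,0,0,0,0,0]'

```text
time_s: 11.48
tcp_pos: [459.8, 43.9, 36.1]
tcp_rot: [0.0, 1.0, 0.021, -0.0]
ft_force: [-1.3, -0.8, -0.9]
gripper_width: 23.7
```

>>> move_arm --plan '[0,0,0.2,0,0,0,0,0]'

```text
time_s: 11.72
tcp_pos: [459.3, 43.8, 34.1]
tcp_rot: [0.0, 1.0, 0.021, -0.001]
ft_force: [-3.8, 0.2, 0.4]
gripper_width: 23.6
```

>>> move_arm --plan '[0,0,0,0,0,0,0,0,0,0,0,0,0,0,0,0]' --jaw -0.1

```text
time_s: 12.22
tcp_pos: [460.3, 43.9, 34.3]
tcp_rot: [-0.0, 1.0, 0.021, 0.0]
ft_force: [0.1, -0.1, -0.7]
gripper_width: 42.2
```

```bash
python3 go.py 465.7 42.7 40 2.4;python3 - <<'E'
from h import *
d=snap('side','8');crop(d,'s8',235,335,135,235,6)
E
```

```text
t 12.22 tcp [460.3  43.9  34.3] psi 2.4 tilt [ 0.  0. -1.] w 42.2 F [ 0.1 -0.1 -0.7] q7 -1.56
tool shift cm [ 0.53  0.14 -0.57] turn rad 0.001 dist mm 8
```

View pics/s8.png

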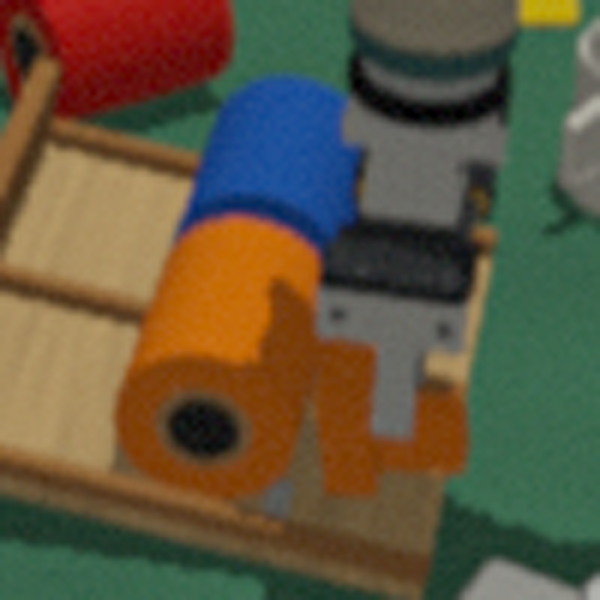

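>>> move_arm --plan '[-0.4,0,0.2,0,0,0,0.2,0,0,0,0,0]'

```text
time_s: 12.65
tcp_pos: [455.5, 43.6, 30.1]
tcp_rot: [0.0, 1.0, 0.021, -0.001]
ft_force: [-1.6, -0.6, 0.7]
gripper_width: 42.2
```

>>> move_arm --plan '[0,0,0,0,0,0,0,0,0,0,0,0,0,0,0,0]' --jaw -1 --grip_force 15

```text
time_s: 13.15
tcp_pos: [456.4, 43.7, 30.3]
tcp_rot: [-0.0, 1.0, 0.021, 0.0]
ft_force: [-0.5, -0.0, 0.2]
gripper_width: 23.3
```

```bash
python3 go.py 465.7 42.7 40 2.4;python3 - <<'E'
from h import *
d=snap('side','9');crop(d,'s9',235,335,135,235,6)
print(w2r(bot.get_state()['tcp_pos']))
E
```

```text
t 13.15 tcp [456.4  43.7  30.3] psi 2.5 tilt [ 0.001  0.    -1.   ] w 23.3 F [-0.5 -0.   0.2] q7 -1.56
tool shift cm [ 0.93  0.14 -0.97] turn rad 0.001 dist mm 13
[-121.2521608   71.3556498]
```

View pics/s9.png

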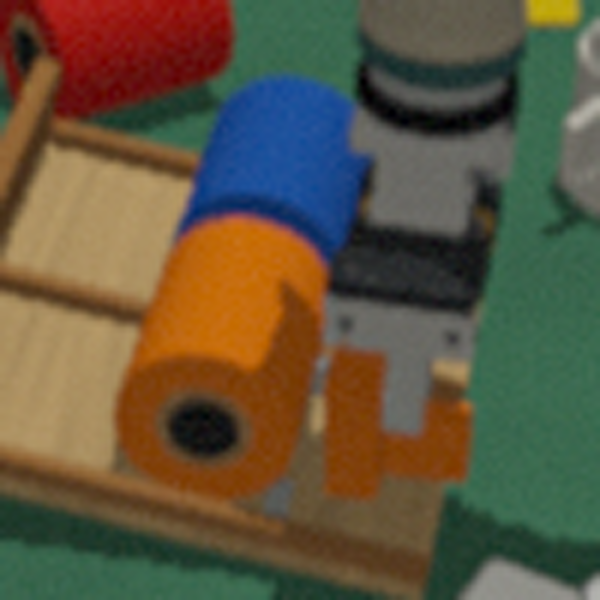

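>>> move_arm --plan '[0.4,0,-0.06,0,0.6,0,-0.08,0,0.6,0,-0.08,0,0.6,0,-0.09,0,0.6,0,-0.08,0,0.6,0,-0.08,0,0.6,0,-0.09,0,0.4,0,-0.06,0]'

```text
time_s: 14.2
tcp_pos: [500.4, 45.6, 36.4]
tcp_rot: [0.0, 1.0, 0.021, -0.0]
ft_force: [-3.8, -0.4, 1.4]
gripper_width: 23.6
```

```bash
python3 go.py 465.7 42.7 40 2.4;python3 - <<'E'
from h import *
d=snap('side','10');crop(d,'s10',215,335,115,235,5)
print(w2r(bot.get_state()['tcp_pos']))
E
```

```text
t 14.2 tcp [500.4  45.6  36.4] psi 2.5 tilt [-0. -0. -1.] w 23.6 F [-3.8 -0.4  1.4] q7 -1.56
tool shift cm [-3.48  0.14 -0.36] turn rad 0.001 dist mm 35
[-76.0433089   71.39384769]
```

View pics/s10.png

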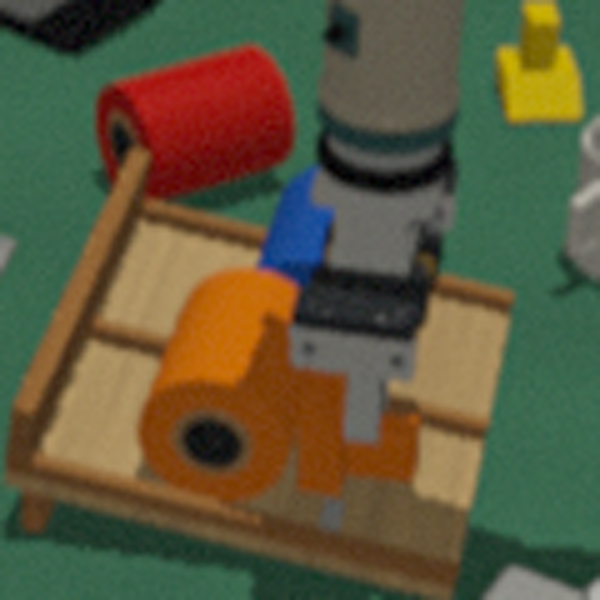

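>>> move_arm --plan '[0.4,0,-0.06,0,0.6,0,-0.08,0,0.6,0,-0.08,0,0.6,0,-0.09,0,0.6,0,-0.08,0,0.6,0,-0.08,0,0.6,0,-0.09,0,0.4,0,-0.06,0]'

```text
time_s: 15.25
tcp_pos: [545.1, 47.5, 42.8]
tcp_rot: [-0.0, 1.0, 0.021, 0.001]
ft_force: [-3.5, 0.1, 0.8]
gripper_width: 23.6
```

>>> move_arm --plan '[0.4,0,-0.06,0,0.2,0,-0.03,0,0,0,0,0]'

```text
time_s: 15.62
tcp_pos: [550.7, 47.8, 43.6]
tcp_rot: [-0.0, 1.0, 0.021, 0.001]
ft_force: [-3.1, 0.9, 0.0]
gripper_width: 23.5
```

```bash
python3 go.py 465.7 42.7 40 2.4;python3 - <<'E'
from h import *
d=snap('side','11');crop(d,'s11',205,325,125,235,5)
print(w2r(bot.get_state()['tcp_pos']))
E
```

```text
t 15.62 tcp [550.7  47.8  43.6] psi 2.4 tilt [ 0.001  0.    -1.   ] w 23.5 F [-3.1  0.9  0. ] q7 -1.56
tool shift cm [-8.51  0.14  0.35] turn rad 0.001 dist mm 85
[-26.97475926  71.44567476]
```

View pics/s11.png

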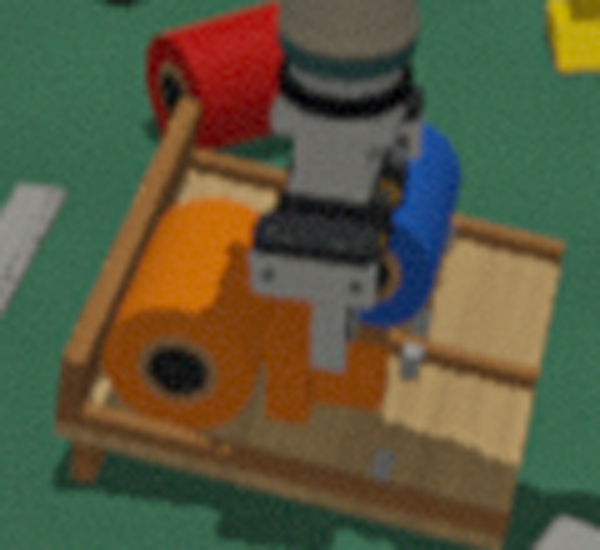

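>>> move_arm --plan '[0.4,0,-0.06,0,0.4,0,-0.06,0,0,0,0,0]'

```text
time_s: 16.05
tcp_pos: [556.5, 48.0, 44.5]
tcp_rot: [0.0, 1.0, 0.021, -0.002]
ft_force: [-5.5, 0.4, 1.8]
gripper_width: 23.8
```

>>> move_arm --plan '[0.3,0,-0.04,0,0,0,0,0]'

```text
time_s: 16.3
tcp_pos: [556.5, 48.0, 44.3]
tcp_rot: [0.0, 1.0, 0.021, -0.004]
ft_force: [-9.3, 0.0, 2.1]
gripper_width: 23.4
```

```bash
python3 - <<'E'
from h import *
d=snap('side','12');crop(d,'s12',205,325,125,235,5)
print(w2r(bot.get_state()['tcp_pos']))
E
```

```text
[-20.96001879  71.44306267]
```

View pics/s12.png

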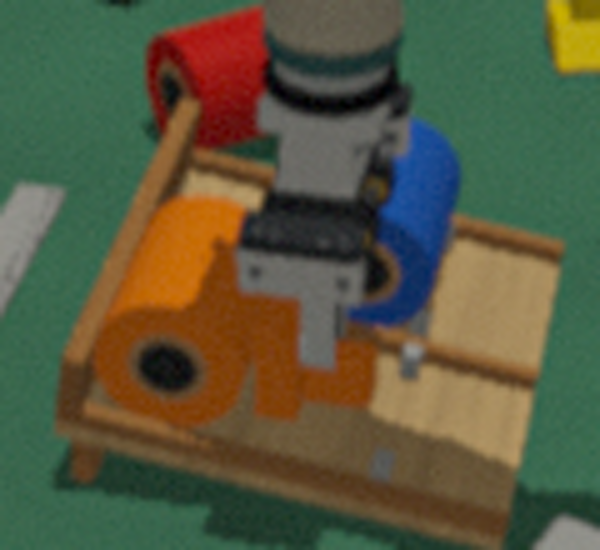

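```bash
cat >> h.py <<'E'
def hub(d,xr,yr,z,off=(0,0),s=1):
    p=r2w([xr,yr]); return (proj(d,[p[0],p[1],z])[0]-off)*s
E
python3 - <<'E'
from h import *
d=load('side','12')
for x,z in((61,84),(56,83.3),(-29.5,71.3)): print(hub(d,x,127.5,z,(205,125),5))
E
```

```text
[164.43690118 365.32822523]
[172.81419043 367.52913712]
[316.78089565 405.37802712]
```

>>> move_arm --plan '[0,0,0,0,0,0,0,0,0,0,0,0,0,0,0,0]' --jaw -0.1

```text
time_s: 16.85
tcp_pos: [557.3, 47.3, 44.0]
tcp_rot: [0.0, 1.0, 0.021, -0.004]
ft_force: [-8.7, -0.8, -2.3]
gripper_width: 42.2
```

```bash
python3 go.py 567 47 44;python3 - <<'E'
from h import *
d=snap('side','13');crop(d,'s13',205,325,125,235,5)
print(w2r(bot.get_state()['tcp_pos']))
E
```

```text
t 16.85 tcp [557.3  47.3  44. ] psi 2.4 tilt [-0.007 -0.001 -1.   ] w 42.2 F [-8.7 -0.8 -2.3] q7 -1.56
tool shift cm [ 0.97  0.08 -0.01] turn rad None dist mm 10
[-20.27186994  70.79288835]
```

View pics/s13.png

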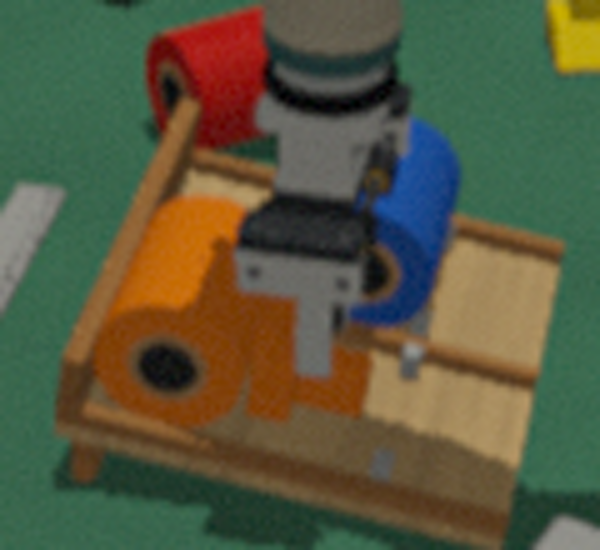

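>>> move_arm --plan '[-0.2,0,0,0,-0.3,0,0,0,0,0,0,0]'

```text
time_s: 17.27
tcp_pos: [557.1, 48.1, 45.5]
tcp_rot: [-0.0, 1.0, 0.021, 0.001]
ft_force: [-0.9, -0.3, -1.8]
gripper_width: 42.3
```

```bash
python3 go.py 567 47 44;python3 - <<'E'
from h import *
d=snap('side','14');crop(d,'s14',205,325,125,235,5)
print(w2r(bot.get_state()['tcp_pos']))
E
```

```text
t 17.27 tcp [557.1  48.1  45.5] psi 2.5 tilt [ 0.002  0.    -1.   ] w 42.3 F [-0.9 -0.3 -1.8] q7 -1.56
tool shift cm [0.98 0.15 0.16] turn rad None dist mm 10
[-20.37650171  71.50920857]
```

View pics/s14.png

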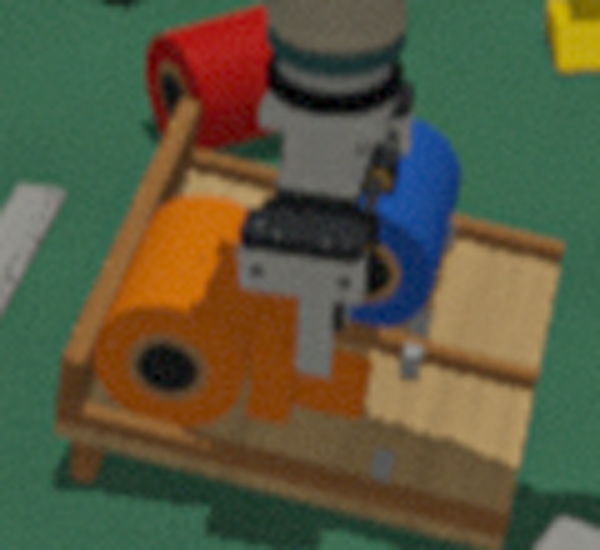

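>>> move_arm --plan '[-0.2,0,0,0,-0.2,0,0,0,0,0,0,0]'

```text
time_s: 17.7
tcp_pos: [552.4, 47.9, 45.5]
tcp_rot: [-0.0, 1.0, 0.021, 0.001]
ft_force: [-1.3, -0.1, -1.2]
gripper_width: 42.6
```

```bash
python3 go.py 567 47 44;python3 - <<'E'
from h import *
d=snap('side','15');crop(d,'s15',205,325,125,235,5)
print(w2r(bot.get_state()['tcp_pos']))
for n in(12,13,14,15):
    d=load('side',n)
    g=cv2.cvtColor(d['color'],cv2.COLOR_RGB2GRAY)[190:208,228:248]
    m=g<45; v,u=np.nonzero(m); print(n,u.mean()+228,v.mean()+190,m.sum())
E
```

```text
t 17.7 tcp [552.4  47.9  45.5] psi 2.5 tilt [ 0.001  0.    -1.   ] w 42.6 F [-1.3 -0.1 -1.2] q7 -1.56
tool shift cm [1.45 0.16 0.15] turn rad None dist mm 15
[-25.12388456  71.56924999]
12 237.94871794871796 198.1153846153846 78
13 237.8974358974359 198.1153846153846 78
14 237.8974358974359 198.1153846153846 78
15 239.62337662337663 198.75324675324674 77
```

View pics/s15.png

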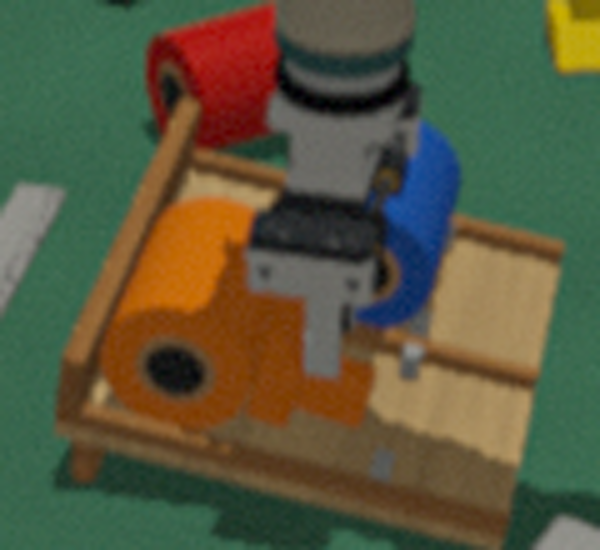

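```bash
python3 - <<'E'
from h import *
d=load('side',15);X=cloud(d)
H=cv2.cvtColor(d['color'],cv2.COLOR_RGB2HSV)
crop(d,'s15z',235,295,145,215,10)
for (u,v) in [(255,182),(255,178),(262,182),(270,182),(278,182),(255,170),(262,170),(277,170),(268,190),(269,198),(270,186),(265,190),(272,198),(258,192),(258,200),(258,206),(266,205),(274,202)]:
    p=X[v,u]; print((u,v),((u-235)*10,(v-145)*10),np.round(w2r(p),0),round(p[2]),d['color'][v,u])
E
```

```text
(255, 182) (200, 370) [  5. 155.] 171 [111  95  90]
(255, 178) (200, 330) [  6. 150.] 181 [108 102  98]
(262, 182) (270, 370) [-13. 151.] 171 [106 107 100]
(270, 182) (350, 370) [-35. 150.] 175 [107 105 101]
(278, 182) (430, 370) [-57. 150.] 178 [102 102  98]
(255, 170) (200, 250) [  6. 152.] 209 [99 56 44]
(262, 170) (270, 250) [-12. 149.] 209 [46 50 51]
(277, 170) (420, 250) [-52. 143.] 212 [42 43 45]
(268, 190) (330, 450) [-23. 105.] 111 [104 105 101]
(269, 198) (340, 530) [-26. 103.] 82 [104 108 104]
(270, 186) (350, 410) [-28. 104.] 126 [105 106 100]
(265, 190) (300, 450) [-8. 72.] 85 [120  73  46]
(272, 198) (370, 530) [-34.  98.] 79 [105  93  87]
(258, 192) (230, 470) [  7. 101.] 96 [123  62  14]
(258, 200) (230, 550) [  7. 101.] 66 [132  67  23]
(258, 206) (230, 610) [ 7. 98.] 42 [129  66  16]
(266, 205) (310, 600) [-15.  85.] 39 [128  63   8]
(274, 202) (390, 570) [-39.  85.] 55 [131  68   7]
```

View pics/s15z.png

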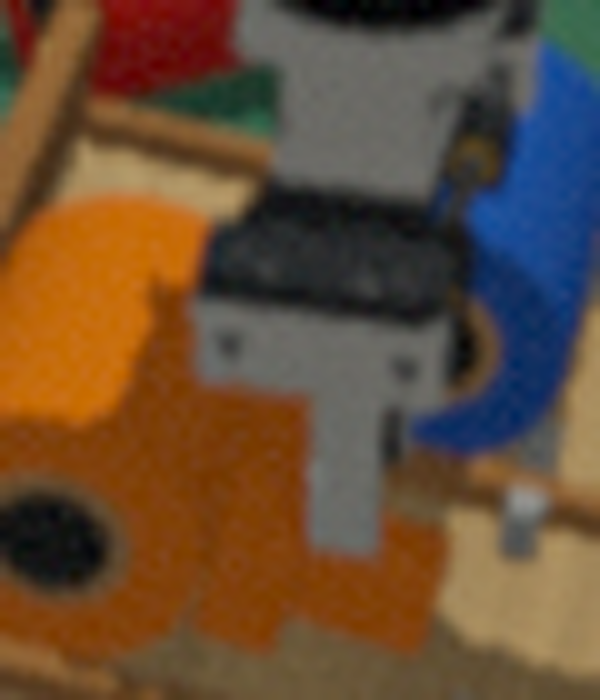

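```bash
python3 - <<'E'
from h import *
d=load('side',9);X=cloud(d)
crop(d,'s9z',275,325,185,225,14)
for v in range(191,220,2):
    r=[]
    for u in range(288,316,3):
        p=X[v,u];c=d['color'][v,u].astype(int)
        r.append('%4d,%4d,%3d%s'%(*w2r(p),p[2],'O' if c[0]-c[2]>70 else ' '))
    print(v,' | '.join(r))
E
```

```text
191  -73,  50, 77  |  -94, 154,157  | -103, 154,159  | -110, 149,156  | -119, 153,161  | -127, 153,162  | -135, 149,161  | -143, 150,163  | -151, 152,166  | -147, -67,  2 
193  -74,  49, 68O |  -85,  72, 88O |  -93,  63, 82  | -101,  52, 76  | -119, 155,156  | -127, 150,153  | -135, 150,155  | -143, 149,155  | -152, 155,161  | -148, -60,  0 
195  -70,  18, 37  |  -87,  85, 90O |  -94,  67, 78O | -102,  59, 74O | -114,  96,103  | -123,  92,102  | -129,  59, 78  | -131, -27, 13  | -141, -26, 16  | -149, -48,  1 
197  -71,  25, 35  |  -88,  90, 87O |  -96,  85, 84O | -103,  66, 72O | -115,  94, 95  | -124,  97, 98  | -129,  56, 69  | -132, -21, 10  | -142, -21, 12  | -151, -33,  4 
199  -72,  22, 25  |  -90, 101, 88O |  -97,  89, 80O | -105,  75, 71O | -115,  96, 89  | -124,  97, 91  | -130,  60, 64  | -135,   3, 21  | -144,   3, 23  | -152, -26,  2 
201  -72,  26, 20  |  -90,  99, 79O |  -98,  94, 77O | -106,  80, 68O | -116,  98, 83  | -125,  97, 84  | -130,  60, 57  | -135,   3, 13  | -144, -15,  0  | -153, -15,  2 
203  -74,  36, 20  |  -90,  94, 68O |  -99,  97, 72O | -107,  87, 66O | -117, 100, 78  | -125,  98, 78  | -132,  71, 58O | -141,  70, 58O | -150,  74, 63O | -154,  -6,  1 
205  -76,  49, 22O |  -91,  98, 63O |  -98,  84, 54O | -109, 100, 68O | -117,  96, 67  | -126,  99, 71  | -133,  80, 57O | -142,  78, 58O | -151,  79, 60O | -155,   4,  2 Traceback (most recent call last):
  File "<stdin>", line 8, in <module>
ValueError: cannot convert float NaN to integer
```

View pics/s9z.png

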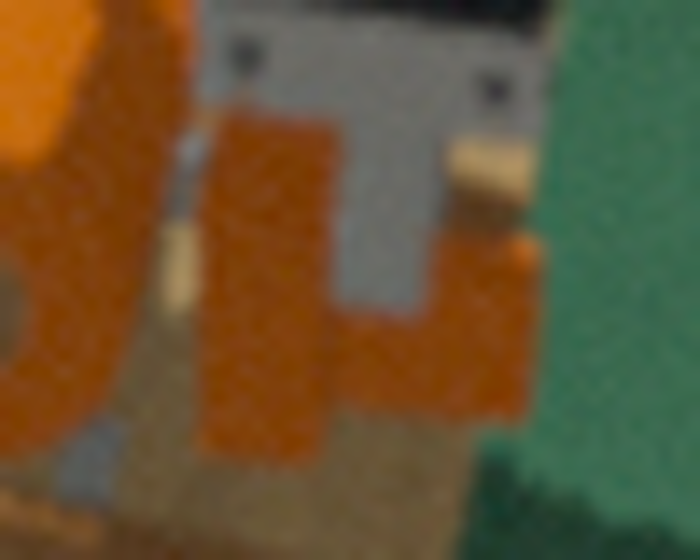

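>>> move_arm --plan '[0,0,0.3,0,0,0,0.2,0,0,0,0,0]'

```text
time_s: 18.12
tcp_pos: [552.1, 47.7, 40.0]
tcp_rot: [0.0, 1.0, 0.021, 0.0]
ft_force: [-0.4, 0.8, -0.2]
gripper_width: 41.7
```

>>> move_arm --plan '[0,0,0,0,0,0,0,0,0,0,0,0,0,0,0,0]' --jaw -1 --grip_force 25

```text
time_s: 18.62
tcp_pos: [552.0, 47.7, 40.4]
tcp_rot: [0.0, 1.0, 0.021, 0.0]
ft_force: [-0.0, 0.3, 2.3]
gripper_width: 5.8
```

```bash
python3 - <<'E'
from h import *
d=snap('side','16');crop(d,'s16',205,325,125,235,5)
print(w2r(bot.get_state()['tcp_pos']))
E
```

```text
[-25.49868995  71.31925123]
```

View pics/s16.png

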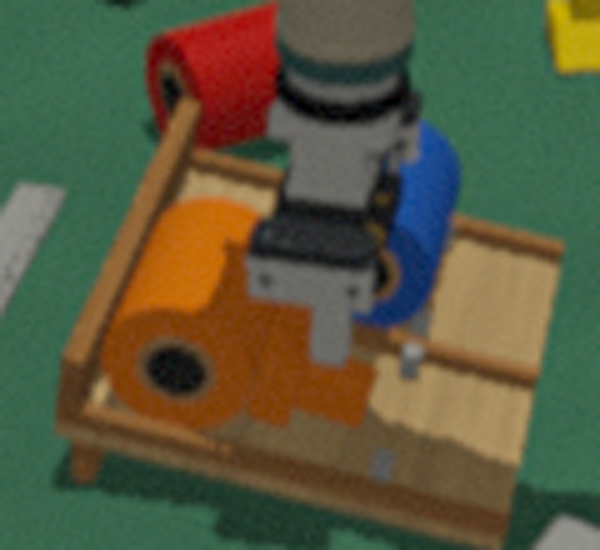

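>>> move_arm --plan '[0,0,-0.3,0,0,0,0,0,0,0,0,0,0,0,0,0]' --jaw -0.1

```text
time_s: 19.18
tcp_pos: [552.0, 47.7, 43.1]
tcp_rot: [0.0, 1.0, 0.021, 0.0]
ft_force: [-1.0, -0.3, -1.2]
gripper_width: 38.7
```

>>> move_arm --plan '[0,0,0.5,0,0,0,0.5,0,0,0,0.4,0,0,0,0.4,0,0,0,0,0]'

```text
time_s: 19.8
tcp_pos: [551.8, 47.8, 24.8]
tcp_rot: [0.0, 1.0, 0.021, -0.0]
ft_force: [0.3, -0.1, -0.5]
gripper_width: 42.4
```

```bash
python3 go.py 552 47 40;python3 - <<'E'
from h import *
d=snap('side','17');crop(d,'s17',225,295,145,225,8)
E
```

```text
t 19.8 tcp [551.8  47.8  24.8] psi 2.5 tilt [-0. -0. -1.] w 42.4 F [ 0.3 -0.1 -0.5] q7 -1.55
tool shift cm [ 0.01  0.08 -1.52] turn rad None dist mm 15
```

View pics/s17.png

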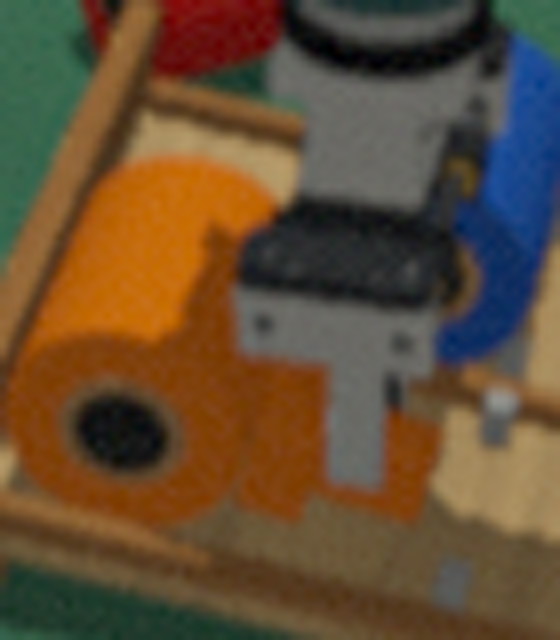

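>>> move_arm --plan '[0,0,0,0,0,0,0,0,0,0,0,0,0,0,0,0]' --jaw -1 --grip_force 25

```text
time_s: 20.35
tcp_pos: [551.9, 48.0, 25.3]
tcp_rot: [-0.0, 1.0, 0.021, -0.0]
ft_force: [-1.0, 1.0, 1.4]
gripper_width: 23.8
```

>>> move_arm --plan '[-0.3,0,0.03,0,-0.6,0,0.08,0,-0.6,0,0.08,0,-0.6,0,0.08,0,-0.6,0,0.08,0,-0.6,0,0.08,0,-0.6,0,0.08,0,-0.6,0,0.08,0]'

```text
time_s: 21.35
tcp_pos: [506.5, 45.8, 19.2]
tcp_rot: [0.0, 1.0, 0.021, -0.0]
ft_force: [-1.2, -0.5, -2.1]
gripper_width: 23.8
```

```bash
python3 go.py 552 47 40;python3 - <<'E'
from h import *
d=snap('side','18');crop(d,'s18',215,315,145,225,7)
E
```

```text
t 21.35 tcp [506.5  45.8  19.2] psi 2.5 tilt [-0. -0. -1.] w 23.8 F [-1.2 -0.5 -2.1] q7 -1.55
tool shift cm [ 4.55  0.08 -2.08] turn rad None dist mm 50
```

View pics/s18.png

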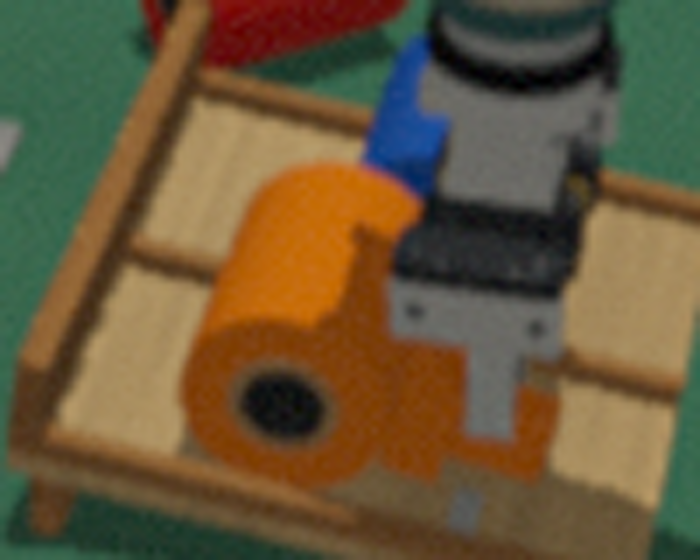

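Roll follows under control (hub now at about (255,203)). Continue down to the pegs.

>>> move_arm --plan '[-0.6,0,0.08,0,-0.6,0,0.08,0,-0.6,0,0.08,0,-0.6,0,0.08,0,-0.6,0,0.08,0,-0.6,0,0.08,0,-0.4,0,0.05,0,-0.4,0,0.05,0]'

```text
time_s: 22.4
tcp_pos: [463.4, 44.0, 13.6]
tcp_rot: [-0.0, 1.0, 0.021, 0.001]
ft_force: [-0.5, 0.3, -1.5]
gripper_width: 24.0
```

>>> move_arm --plan '[-0.6,0,0,0,-0.8,0,0,0,0,0,0,0]'

```text
time_s: 22.78
tcp_pos: [448.1, 43.3, 13.5]
tcp_rot: [0.0, 1.0, 0.021, -0.001]
ft_force: [0.1, -0.1, -1.4]
gripper_width: 23.9
```

```bash
python3 go.py 552 47 40;python3 - <<'E'
from h import *
d=snap('side','19');crop(d,'s19',235,335,145,225,7)
E
```

```text
t 22.77 tcp [448.1  43.3  13.5] psi 2.5 tilt [-0.001 -0.    -1.   ] w 23.9 F [ 0.1 -0.1 -1.4] q7 -1.55
tool shift cm [10.4   0.08 -2.66] turn rad None dist mm 107
```

View pics/s19.png

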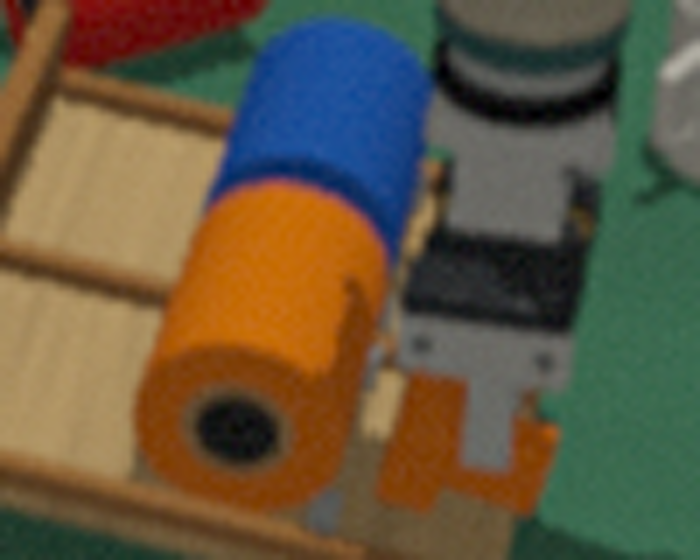

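>>> move_arm --plan '[-0.3,0,-2,0,0,0,-2.2,0,0,0,-2.2,0,0,0,-2.2,0,0,0,-2.2,0,0,0,-2.2,0,0,0,-1,0,0,0,0,0]'

```text
time_s: 23.82
tcp_pos: [446.5, 43.3, 153.8]
tcp_rot: [-0.0, 1.0, 0.021, 0.001]
ft_force: [-0.3, 0.5, -2.3]
gripper_width: 23.7
```

```bash
python3 go.py 530 225 150 2.4;python3 - <<'E'
from h import *
d=snap('side','20');crop(d,'s20',225,345,105,225,5)
E
```

```text
t 23.82 tcp [446.5  43.3 153.8] psi 2.5 tilt [ 0.001  0.    -1.   ] w 23.7 F [-0.3  0.5 -2.3] q7 -1.6
tool shift cm [  9.12 -17.79   0.39] turn rad 0.001 dist mm 200
```

View pics/s20.png

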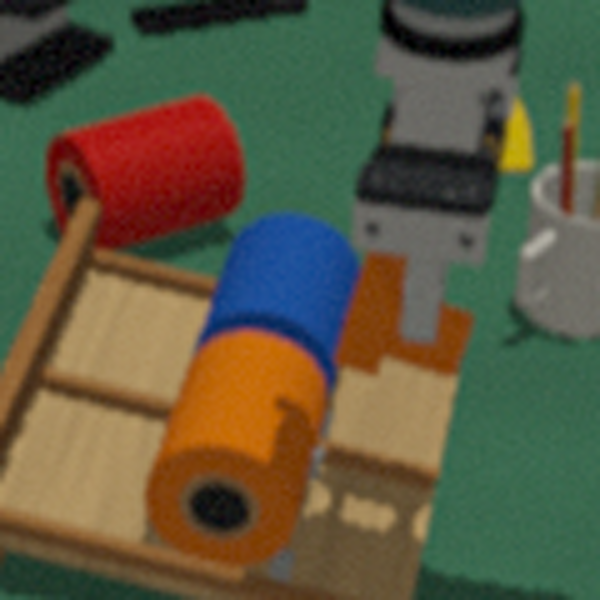

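>>> move_arm --plan '[1.14,-2.22,0,0,1.14,-2.22,0,0,1.14,-2.22,0,0,1.14,-2.22,0,0,1.14,-2.22,0,0,1.14,-2.22,0,0,1.14,-2.22,0,0,1.14,-2.22,0,0]'

```text
time_s: 24.88
tcp_pos: [529.1, 225.0, 151.9]
tcp_rot: [0.001, 1.0, 0.021, -0.001]
ft_force: [-0.7, 0.6, -1.9]
gripper_width: 23.8
```

>>> move_arm --plan '[0,0,1.5,0,0,0,2.2,0,0,0,2.2,0,0,0,2.2,0,0,0,2.2,0,0,0,2.2,0,0,0,1,0,0,0,0,0]'

```text
time_s: 25.88
tcp_pos: [528.5, 223.3, 17.3]
tcp_rot: [0.001, 1.0, 0.021, -0.001]
ft_force: [0.4, 0.3, -1.6]
gripper_width: 23.9
```

```bash
python3 go.py 530 225 10 2.4;python3 - <<'E'
from h import *
d=snap('side','21');crop(d,'s21',225,345,165,285,5)
d=snap('top','21');crop(d,'t21',150,270,160,260,5)
E
```

```text
t 25.88 tcp [528.5 223.3  17.3] psi 2.4 tilt [-0.002 -0.002 -1.   ] w 23.9 F [ 0.4  0.3 -1.6] q7 -1.86
tool shift cm [ 0.16 -0.16  0.73] turn rad 0.0 dist mm 8
```

View pics/s21.png

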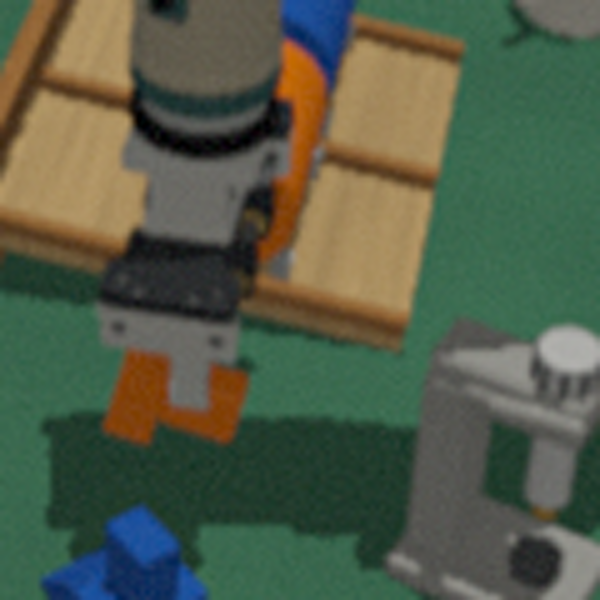

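View pics/t21.png

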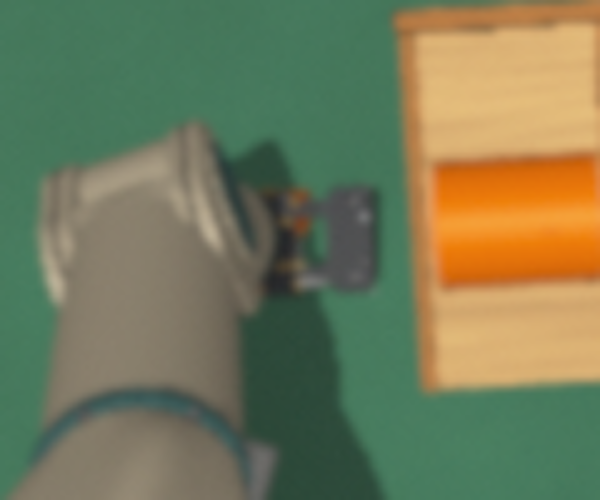

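>>> move_arm --plan '[0,0,0.4,0,0,0,0.4,0,0,0,0,0]'

```text
time_s: 26.35
tcp_pos: [529.4, 224.6, 10.3]
tcp_rot: [0.0, 1.0, 0.021, -0.0]
ft_force: [0.3, 0.5, -2.1]
gripper_width: 23.9
```

>>> move_arm --plan '[0,0,0.3,0,0,0,0.2,0,0,0,0,0]'

```text
time_s: 26.72
tcp_pos: [529.5, 224.6, 5.3]
tcp_rot: [0.0, 1.0, 0.021, -0.0]
ft_force: [0.5, 0.2, -2.1]
gripper_width: 23.3
```

>>> move_arm --plan '[0,0,0.2,0,0,0,0.2,0,0,0,0,0]'

```text
time_s: 27.1
tcp_pos: [529.8, 224.7, 1.7]
tcp_rot: [-0.0, 1.0, 0.021, 0.0]
ft_force: [0.2, -0.2, 1.6]
gripper_width: 24.0
```

```bash
python3 go.py 530 225 10 2.4;python3 - <<'E'
from h import *
d=snap('side','22');crop(d,'s22',235,295,215,275,10)
E
```

```text
t 27.1 tcp [529.8 224.7   1.7] psi 2.4 tilt [ 0.  0. -1.] w 24.0 F [ 0.2 -0.2  1.6] q7 -1.86
tool shift cm [ 0.02 -0.03 -0.83] turn rad 0.001 dist mm 8
```

View pics/s22.png

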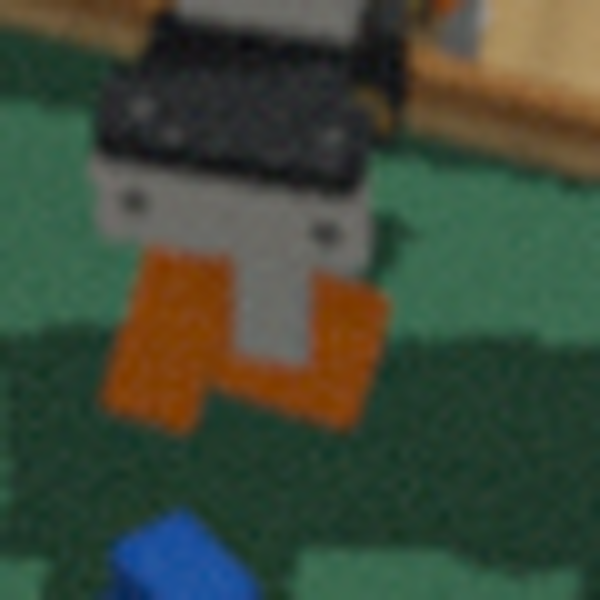

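>>> move_arm --plan '[0,0,0,0,0,0,0,0,0,0,0,0,0,0,0,0]' --jaw 0

```text
time_s: 27.65
tcp_pos: [529.6, 224.6, 1.5]
tcp_rot: [-0.0, 1.0, 0.021, 0.0]
ft_force: [-0.0, -0.4, -0.2]
gripper_width: 47.3
```

>>> move_arm --plan '[0,0,-0.7,0,0,0,-0.7,0,0,0,-0.7,0,0,0,-0.7,0,0,0,0,0]'

```text
time_s: 28.28
tcp_pos: [530.2, 224.8, 30.3]
tcp_rot: [-0.0, 1.0, 0.021, 0.001]
ft_force: [0.4, 0.2, -0.4]
gripper_width: 46.8
```

```bash
python3 go.py 530 225 10 2.4;python3 - <<'E'
from h import *
d=snap('side','23');crop(d,'s23',235,295,215,275,10)
E
```

```text
t 28.27 tcp [530.2 224.8  30.3] psi 2.5 tilt [ 0.001  0.001 -1.   ] w 46.8 F [ 0.4  0.2 -0.4] q7 -1.86
tool shift cm [-0.02 -0.02  2.03] turn rad 0.001 dist mm 20
```

View pics/s23.png

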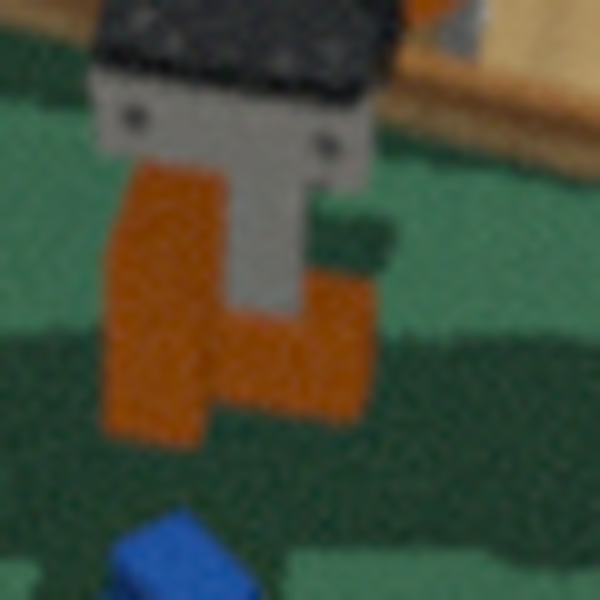

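>>> move_arm --plan '[0.5,0,-0.4,0,0.6,0,0,0,0.6,0,0,0,0.6,0,0,0,0.6,0,0,0,0.6,0,0,0,0,0,0,0]'

```text
time_s: 29.2
tcp_pos: [566.9, 226.2, 34.6]
tcp_rot: [-0.0, 1.0, 0.021, 0.002]
ft_force: [0.4, -0.7, 7.8]
gripper_width: 47.1
```

```bash
python3 go.py 530 225 10 2.4;python3 - <<'E'
from h import *
d=snap('side','24');crop(d,'s24',225,285,215,275,10)
E
```

```text
t 29.2 tcp [566.9 226.2  34.6] psi 2.4 tilt [ 0.003  0.001 -1.   ] w 47.1 F [ 0.4 -0.7  7.8] q7 -1.85
tool shift cm [-3.7  -0.03  2.45] turn rad 0.0 dist mm 44
```

View pics/s24.png

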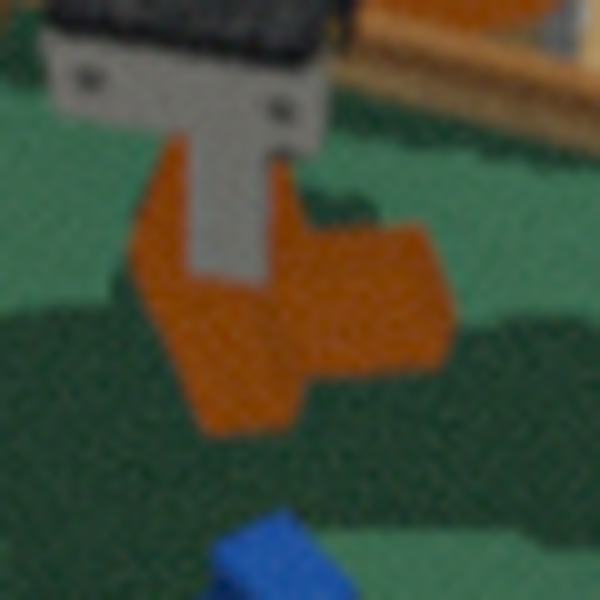

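>>> move_arm --plan '[0.2,0,-0.7,0,0.7,0,0,0,0.7,0,0,0,0,0,0,0]'

```text
time_s: 29.75
tcp_pos: [581.4, 226.7, 40.2]
tcp_rot: [-0.0, 1.0, 0.021, 0.0]
ft_force: [1.3, -0.0, 1.6]
gripper_width: 46.7
```

```bash
python3 go.py 530 225 10 2.4;python3 - <<'E'
from h import *
d=snap('side','25');crop(d,'s25',220,280,215,275,10)
E
```

```text
t 29.75 tcp [581.4 226.7  40.2] psi 2.4 tilt [ 0.001  0.    -1.   ] w 46.7 F [ 1.3 -0.   1.6] q7 -1.84
tool shift cm [-5.15 -0.05  3.02] turn rad 0.0 dist mm 60
```

View pics/s25.png

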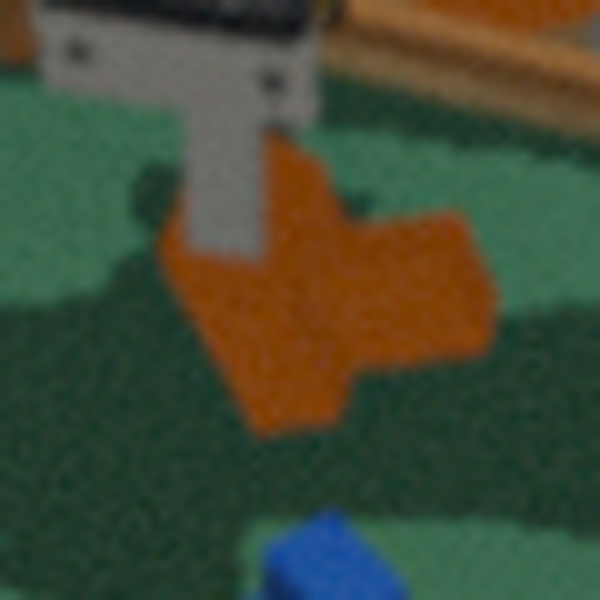

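>>> move_arm --plan '[0.7,0,0,0,0.7,0,0,0,0.7,0,0.2,0,0.7,0,0.2,0,0,0,0,0]'

```text
time_s: 30.42
tcp_pos: [609.1, 227.7, 36.1]
tcp_rot: [0.0, 1.0, 0.021, 0.0]
ft_force: [0.5, -0.9, -0.1]
gripper_width: 46.7
```

```bash
python3 go.py 530 225 10 2.4;python3 - <<'E'
from h import *
d=snap('side','26');crop(d,'s26',215,275,215,275,10)
E
```

```text
t 30.43 tcp [609.1 227.7  36.1] psi 2.4 tilt [ 0. -0. -1.] w 46.7 F [ 0.5 -0.9 -0.1] q7 -1.83
tool shift cm [-7.92 -0.06  2.61] turn rad 0.0 dist mm 83
```

View pics/s26.png

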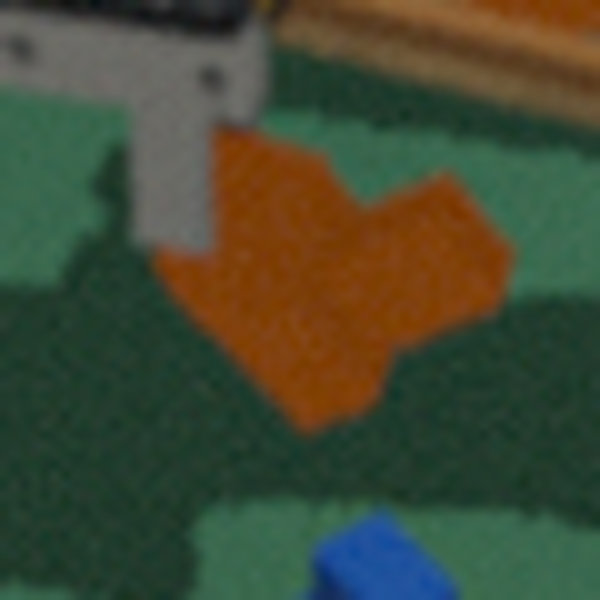

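>>> move_arm --plan '[0.2,0,0.6,0,0.2,0,0.6,0,0,0,0.5,0,0,0,0,0]'

```text
time_s: 30.98
tcp_pos: [610.9, 228.0, 18.3]
tcp_rot: [0.0, 1.0, 0.022, -0.002]
ft_force: [0.1, 0.8, -0.5]
gripper_width: 46.9
```

```bash
python3 go.py 530 225 10 2.4;python3 - <<'E'
from h import *
d=snap('side','27');crop(d,'s27',215,275,215,275,10)
E
```

```text
t 30.98 tcp [610.9 228.   18.3] psi 2.5 tilt [-0.003 -0.001 -1.   ] w 46.9 F [ 0.1  0.8 -0.5] q7 -1.83
tool shift cm [-8.09 -0.05  0.86] turn rad 0.001 dist mm 81
```

View pics/s27.png

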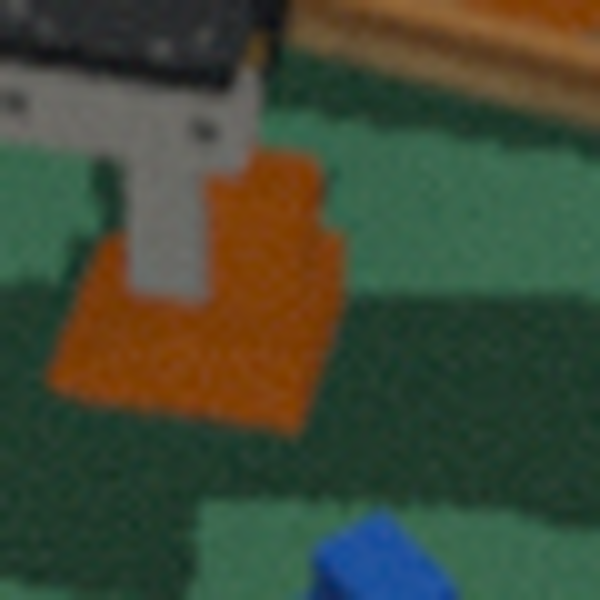

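```bash
python3 - <<'E'
from h import *
d=load('side','27');X=cloud(d)
m=cmask(d,3,17,(218,250,229,260)); P=X[m]; P=P[~np.isnan(P[:,0])]
hi=P[P[:,2]>45];print(len(hi),np.percentile(hi,[3,50,97],0).round())
lo=P[(P[:,2]<30)];print(np.percentile(lo,[2,50,98],0).round()); print(cv2.minAreaRect(P[:,:2].astype(np.float32)))
print(ray(d,[(219.5,253.5),(245,258.5)],0))
E
```

```text
108 [[578. 224.  46.]
 [588. 237.  63.]
 [603. 242.  72.]]
[[574. 211.  -1.]
 [604. 253.  16.]
 [645. 259.  29.]]
((610.1572265625, 231.2740936279297), (57.39268112182617, 75.302978515625), 89.00202941894531)
[[ 6.45213640e+02  2.57517480e+02  0.00000000e+00]
 [ 5.71910150e+02  2.56955465e+02 -1.13686838e-13]]
```

>>> move_arm --plan '[-0.8,0,0,0,-0.8,0,0,0,0,0,0.4,0,0,0,0.4,0,0,0,0,0]'

```text
time_s: 31.65
tcp_pos: [596.4, 227.3, 11.0]
tcp_rot: [0.0, 1.0, 0.021, -0.0]
ft_force: [0.2, 0.4, 0.1]
gripper_width: 47.0
```

>>> move_arm --plan '[0,0,0.2,0,0,0,0,0]'

```text
time_s: 31.9
tcp_pos: [596.6, 227.4, 9.3]
tcp_rot: [0.0, 1.0, 0.021, -0.0]
ft_force: [0.5, 1.5, 0.3]
gripper_width: 47.0
```

```bash
python3 go.py 595 228 8 2.4;python3 - <<'E'
from h import *
d=snap('side','28');crop(d,'s28',215,275,215,275,10)
E
```

```text
t 31.9 tcp [596.6 227.4   9.3] psi 2.4 tilt [-0. -0. -1.] w 47.0 F [0.5 1.5 0.3] q7 -1.83
tool shift cm [-0.15 -0.07  0.13] turn rad 0.001 dist mm 2
```

View pics/s28.png

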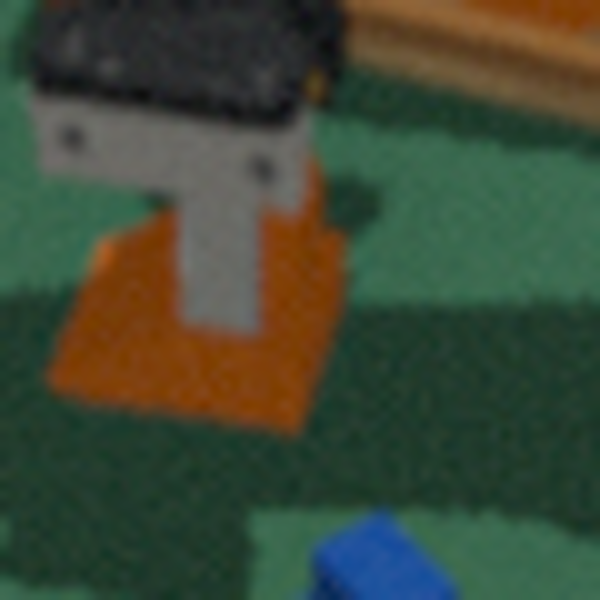

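>>> move_arm --plan '[-0.1,0,0,0,0,0,0,0,0,0,0,0,0,0,0,0]' --jaw -1 --grip_force 30

```text
time_s: 32.45
tcp_pos: [595.6, 227.4, 9.6]
tcp_rot: [-0.0, 1.0, 0.021, 0.0]
ft_force: [-0.4, -0.7, 0.7]
gripper_width: 23.9
```

>>> move_arm --plan '[0,0,-1.5,0,0,0,-2.5,0,0,0,-2.5,0,0,0,-2.5,0,0,0,-2.5,0,0,0,-2.5,0,0,0,-2.0,0,0,0,0,0]'

```text
time_s: 33.45
tcp_pos: [596.8, 227.8, 171.8]
tcp_rot: [-0.001, 1.0, 0.021, 0.002]
ft_force: [-0.5, -0.3, -2.4]
gripper_width: 23.5
```

```bash
python3 - <<'E'
from h import *
d=snap('side','29');crop(d,'s29',200,280,160,260,7)
print(r2w([-140,70]))
E
python3 go.py 437.7 41.6 170 2.4
```

```text
[437.69150803  41.57600658]
t 33.5 tcp [595.8 227.5 170.3] psi 2.4 tilt [ 0.001  0.001 -1.   ] w 23.5 F [ 0.2 -0.4 -1.5] q7 -1.85
tool shift cm [-16.59  17.89   0.  ] turn rad 0.001 dist mm 244
```

View pics/s29.png

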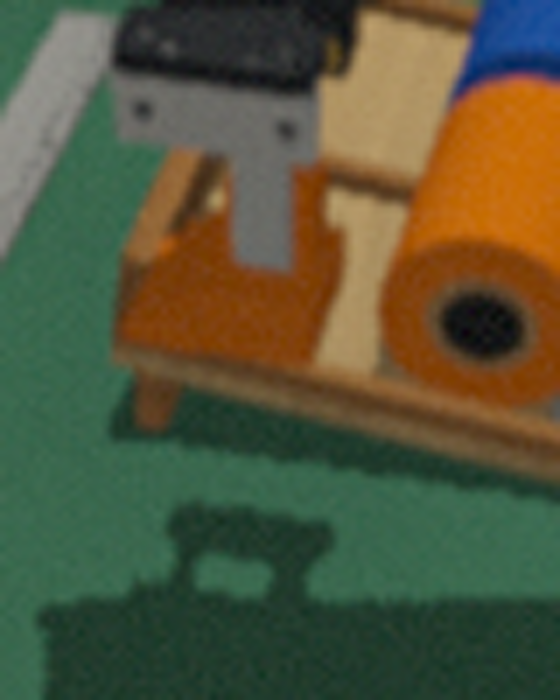

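>>> move_arm --plan '[-2.07,2.24,0,0,-2.07,2.24,0,0,-2.07,2.24,0,0,-2.07,2.24,0,0,-2.07,2.24,0,0,-2.07,2.24,0,0,-2.07,2.24,0,0,-2.07,2.24,0,0]'

```text
time_s: 34.5
tcp_pos: [436.2, 40.4, 168.8]
tcp_rot: [0.0, 1.0, 0.021, -0.001]
ft_force: [0.6, 0.3, -1.8]
gripper_width: 23.8
```

>>> move_arm --plan '[0,0,1.5,0,0,0,2.3,0,0,0,2.3,0,0,0,2.3,0,0,0,2.3,0,0,0,1.8,0,0,0,0.7,0,0,0,0,0]'

```text
time_s: 35.5
tcp_pos: [437.2, 41.2, 37.1]
tcp_rot: [0.0, 1.0, 0.021, -0.001]
ft_force: [-0.1, 0.8, -1.2]
gripper_width: 24.0
```

```bash
python3 - <<'E'
from h import *
d=snap('side','30');crop(d,'s30',240,330,150,230,7)
E
python3 go.py 437.7 41.6 32 2.4
```

```text
t 35.55 tcp [437.8  41.3  37.6] psi 2.5 tilt [-0. -0. -1.] w 24.1 F [ 0.3 -0.2 -2.2] q7 -1.55
tool shift cm [-0.01 -0.03  0.56] turn rad 0.001 dist mm 6
```

View pics/s30.png

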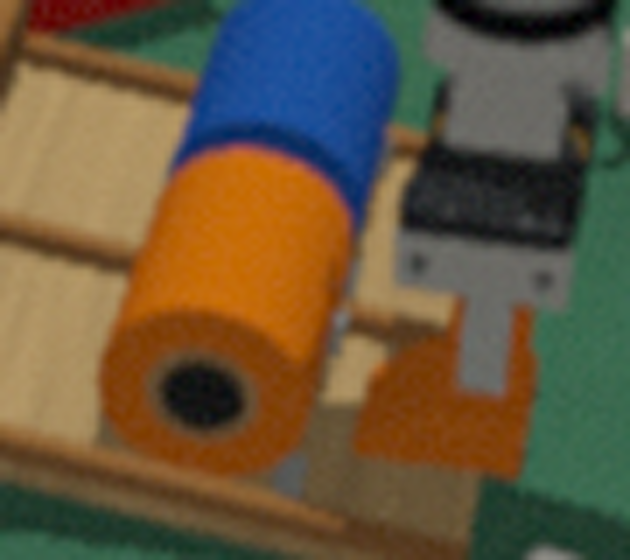

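>>> move_arm --plan '[0.4,0,0.4,0,0.6,0,0,0,0.6,0,0,0,0.6,0,0,0,0.2,0,0.2,0,0,0,0,0]'

```text
time_s: 36.3
tcp_pos: [461.6, 42.3, 31.3]
tcp_rot: [0.0, 1.0, 0.021, -0.0]
ft_force: [-0.1, 0.5, -2.5]
gripper_width: 23.9
```

>>> move_arm --plan '[0,0,0,0,0,0,0,0,0,0,0,0]' --jaw -0.1

```text
time_s: 36.67
tcp_pos: [461.8, 42.3, 31.6]
tcp_rot: [-0.0, 1.0, 0.021, 0.0]
ft_force: [-0.2, -0.3, 0.6]
gripper_width: 42.1
```

```bash
python3 - <<'E'
from h import *
d=snap('side','31');crop(d,'s31',240,330,150,230,7)
print(w2r(bot.get_state()['tcp_pos']))
E
python3 go.py 437.7 41.6 24 2.4
```

```text
[-115.88183741   69.75246987]
t 36.73 tcp [461.8  42.3  31.6] psi 2.4 tilt [ 0.  0. -1.] w 42.3 F [-0.6  1.1 -0.7] q7 -1.55
tool shift cm [-2.41 -0.03  0.76] turn rad 0.001 dist mm 25
```

View pics/s31.png

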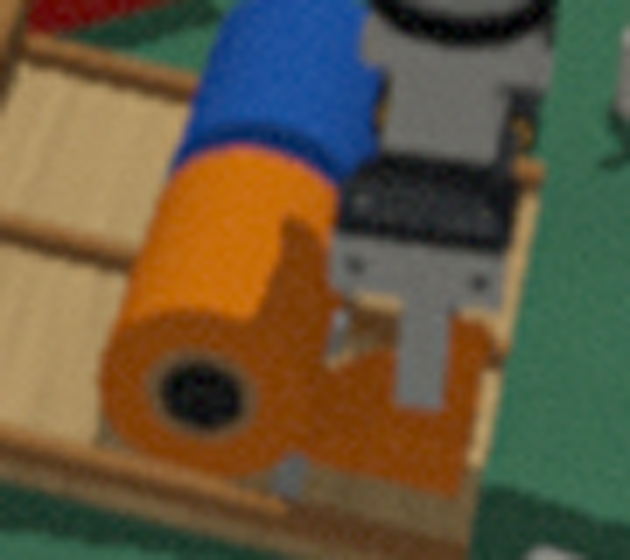

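>>> move_arm --plan '[-0.3,0,0.3,0,0,0,0.3,0,0,0,0,0]'

```text
time_s: 37.1
tcp_pos: [458.5, 42.2, 25.2]
tcp_rot: [0.0, 1.0, 0.021, -0.0]
ft_force: [0.5, -0.8, -0.3]
gripper_width: 42.3
```

>>> move_arm --plan '[0,0,0,0,0,0,0,0,0,0,0,0]' --jaw -1 --grip_force 15

```text
time_s: 37.48
tcp_pos: [458.8, 42.2, 25.5]
tcp_rot: [0.0, 1.0, 0.021, 0.0]
ft_force: [0.5, 0.1, -0.1]
gripper_width: 23.8
```

>>> move_arm --plan '[0.4,0,-0.06,0,0.6,0,-0.08,0,0.6,0,-0.09,0,0.6,0,-0.08,0,0.7,0,-0.1,0,0.7,0,-0.1,0,0.7,0,-0.1,0,0.7,0,-0.1,0]'

```text
time_s: 38.48
tcp_pos: [496.8, 43.8, 31.8]
tcp_rot: [0.0, 1.0, 0.022, -0.011]
ft_force: [-25.9, -0.6, 23.7]
gripper_width: 24.4
```

```bash
python3 - <<'E'
from h import *
d=snap('side','32');crop(d,'s32',220,310,150,230,7)
print(w2r(bot.get_state()['tcp_pos']))
E
python3 go.py 437.7 41.6 24 2.4
```

```text
[-80.9186643   69.70626102]
t 38.52 tcp [496.7  43.8  31.9] psi 2.5 tilt [-0.023 -0.001 -1.   ] w 24.0 F [-21.5  -0.1  19.5] q7 -1.55
tool shift cm [-5.89 -0.04  0.93] turn rad 0.001 dist mm 60
```

View pics/s32.png

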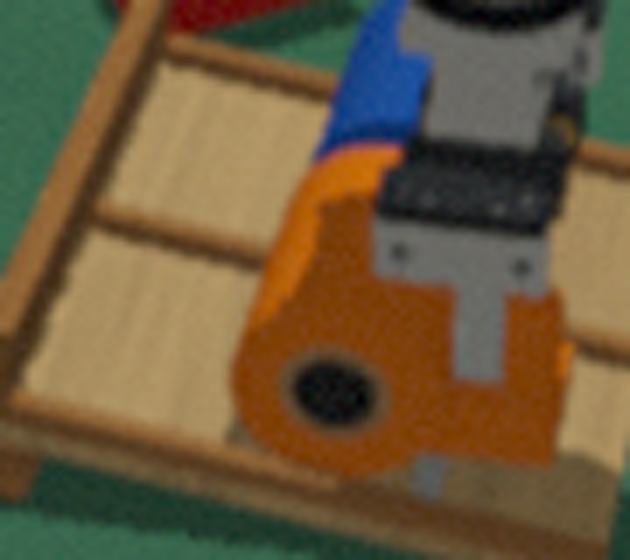

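>>> move_arm --plan '[-0.8,0,0,0,-0.8,0,0.1,0,-0.6,0,0.1,0,-0.4,0,0,0]'

```text
time_s: 39.02
tcp_pos: [483.2, 43.3, 30.6]
tcp_rot: [-0.0, 1.0, 0.021, 0.001]
ft_force: [-0.7, 1.2, -1.3]
gripper_width: 23.8
```

>>> move_arm --plan '[0,0,0,0,0,0,0,0,0,0,0,0]' --jaw -0.2

```text
time_s: 39.4
tcp_pos: [483.3, 43.3, 30.7]
tcp_rot: [-0.0, 1.0, 0.021, 0.0]
ft_force: [0.6, -0.0, 0.3]
gripper_width: 37.7
```

```bash
python3 - <<'E'
from h import *
d=snap('side','33');crop(d,'s33',240,320,160,230,8)
print(w2r(bot.get_state()['tcp_pos']))
X=cloud(d);m=cmask(d,3,17,(286,312,190,222)); P=X[m]; P=P[~np.isnan(P[:,0])];r=w2r(P)
k=(r[:,0]<-78)&(r[:,1]>40)
lo=k&(P[:,2]<60); print(len(r),np.percentile(r[lo],[2,50,98],0).round(), np.percentile(P[lo,2],[2,50,98]))
hi=k&(P[:,2]>60);print(np.percentile(r[hi],[2,50,98],0).round() if hi.sum()>3 else hi.sum())
E
python3 go.py 437.7 41.6 24 2.4
```

```text
[-94.50734901  69.78935223]
398 [[-131.   73.]
 [-109.   94.]
 [ -79.  101.]] [14.04661674 38.02825452 58.08440269]
[[-133.   64.]
 [-120.   80.]
 [-105.   87.]]
t 39.45 tcp [483.2  43.3  30.7] psi 2.4 tilt [ 0.001  0.    -1.   ] w 37.7 F [ 0.8  0.5 -0.1] q7 -1.55
tool shift cm [-4.55 -0.03  0.67] turn rad 0.001 dist mm 46
```

View pics/s33.png

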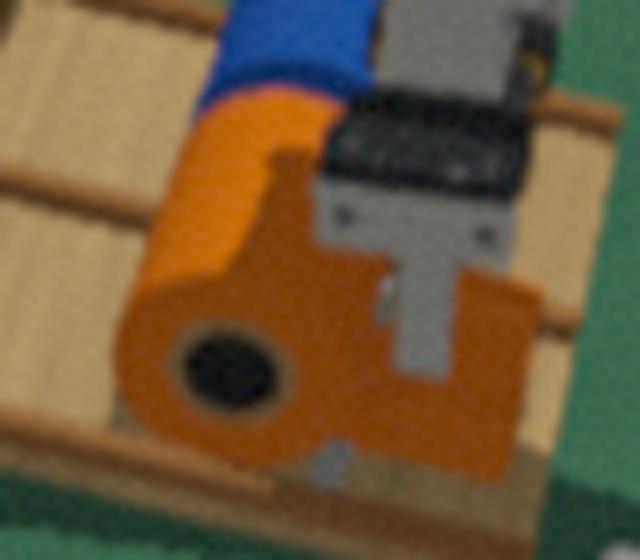

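>>> move_arm --plan '[-0.8,0,0,0,-0.8,0,0.2,0,-0.6,0,0.3,0,0,0,0.3,0,0,0,0.1,0,0,0,0,0]'

```text
time_s: 40.2
tcp_pos: [461.0, 42.3, 21.5]
tcp_rot: [0.0, 1.0, 0.021, 0.0]
ft_force: [0.0, 0.5, -0.5]
gripper_width: 37.8
```

>>> move_arm --plan '[0,0,0,0,0,0,0,0,0,0,0,0]' --jaw -1 --grip_force 60

```text
time_s: 40.58
tcp_pos: [460.9, 42.3, 21.6]
tcp_rot: [-0.0, 1.0, 0.021, 0.0]
ft_force: [0.9, 0.3, -1.0]
gripper_width: 23.6
```

```bash
python3 - <<'E'
from h import *
d=snap('side','34');crop(d,'s34',240,320,160,230,8)
print(w2r(bot.get_state()['tcp_pos']))
E
python3 go.py 437.7 41.6 24 2.4
```

```text
[-116.75914944   69.71560319]
t 40.62 tcp [460.9  42.3  21.6] psi 2.5 tilt [ 0. -0. -1.] w 23.6 F [ 0.9  0.2 -1.2] q7 -1.55
tool shift cm [-2.32 -0.03 -0.24] turn rad 0.001 dist mm 23
```

View pics/s34.png

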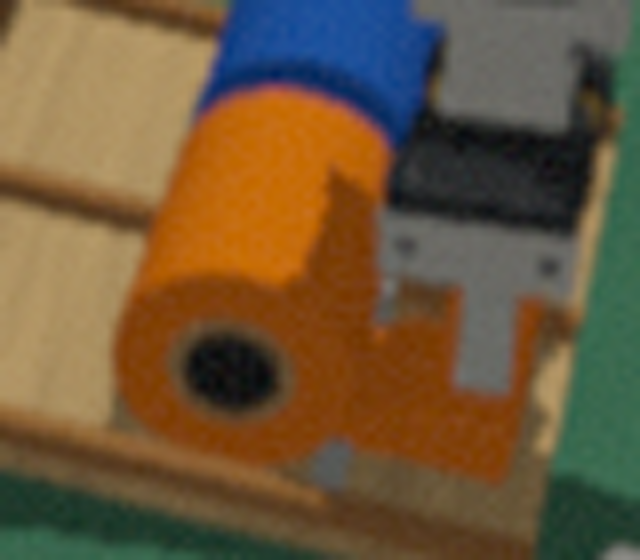

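>>> move_arm --plan '[0,0,-0.15,0,0.4,0,-0.06,0,0.6,0,-0.09,0,0.6,0,-0.09,0,0.6,0,-0.09,0,0.6,0,-0.09,0]'

```text
time_s: 41.38
tcp_pos: [488.8, 43.5, 27.2]
tcp_rot: [0.0, 1.0, 0.021, -0.0]
ft_force: [-1.5, -0.2, -1.7]
gripper_width: 23.4
```

```bash
python3 - <<'E'
from h import *
d=snap('side','35');crop(d,'s35',230,310,150,220,8)
print(w2r(bot.get_state()['tcp_pos']))
E
python3 go.py 437.7 41.6 24 2.4
```

```text
[-87.01109477  69.78624298]
t 41.42 tcp [490.6  43.6  27.5] psi 2.4 tilt [ 0.002  0.    -1.   ] w 23.8 F [ 1.5  0.1 -1.9] q7 -1.55
tool shift cm [-5.3  -0.03  0.34] turn rad 0.001 dist mm 53
```

View pics/s35.png

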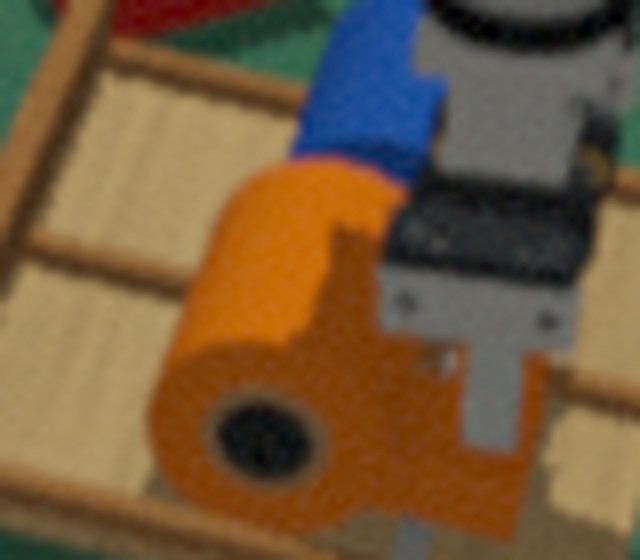

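>>> move_arm --plan '[0.6,0,-0.085,0,0.7,0,-0.1,0,0.7,0,-0.1,0,0.7,0,-0.1,0,0.7,0,-0.1,0,0.7,0,-0.1,0,0.7,0,-0.1,0,0.6,0,-0.085,0]'

```text
time_s: 42.42
tcp_pos: [543.3, 45.8, 35.1]
tcp_rot: [-0.0, 1.0, 0.021, 0.0]
ft_force: [-2.7, -0.2, -2.0]
gripper_width: 23.9
```

>>> move_arm --plan '[0.5,0,-0.07,0,0.4,0,-0.06,0,0,0,0,0]'

```text
time_s: 42.8
tcp_pos: [552.8, 46.2, 36.5]
tcp_rot: [-0.0, 1.0, 0.021, 0.001]
ft_force: [0.6, -0.2, -2.8]
gripper_width: 23.7
```

```bash
python3 - <<'E'
from h import *
d=snap('side','36');crop(d,'s36',205,285,145,225,7)
print(w2r(bot.get_state()['tcp_pos']))
E
python3 go.py 437.7 41.6 24 2.4
```

```text
[-24.85552672  69.8521755 ]
t 42.85 tcp [552.7  46.3  36.5] psi 2.4 tilt [ 0.002  0.    -1.   ] w 23.7 F [-0.3  0.6 -2.6] q7 -1.55
tool shift cm [-11.52  -0.03   1.23] turn rad 0.001 dist mm 116
```

View pics/s36.png

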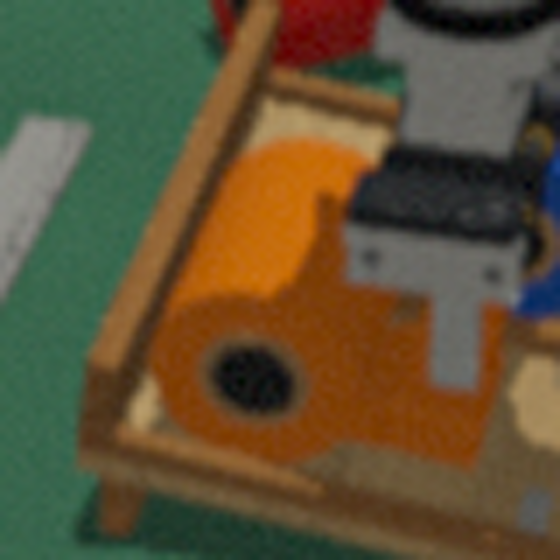

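>>> move_arm --plan '[0.4,0,-0.055,0,0.4,0,-0.055,0,0,0,0.1,0]'

```text
time_s: 43.22
tcp_pos: [561.3, 46.6, 36.7]
tcp_rot: [-0.0, 1.0, 0.021, 0.001]
ft_force: [0.7, -0.2, -2.8]
gripper_width: 23.9
```

>>> move_arm --plan '[0.3,0,-0.04,0,0,0,0,0]'

```text
time_s: 43.48
tcp_pos: [562.8, 46.7, 36.8]
tcp_rot: [-0.0, 1.0, 0.021, 0.0]
ft_force: [-0.2, 0.8, -2.8]
gripper_width: 23.7
```

```bash
python3 - <<'E'
from h import *
d=snap('side','37');crop(d,'s37',205,285,145,225,7)
print(w2r(bot.get_state()['tcp_pos']))
for n in (12,36,37):
    g=cv2.cvtColor(load('side',n)['color'],cv2.COLOR_RGB2GRAY)[188:208,228:250]
    v,u=np.nonzero(g<45); print(n,u.mean()+228,v.mean()+188)
E
python3 go.py 437.7 41.6 24 2.4
```

```text
[-14.77281792  69.85732139]
12 237.94871794871796 198.1153846153846
36 240.78481012658227 198.873417721519
37 237.8974358974359 198.1153846153846
t 43.52 tcp [562.8  46.7  36.8] psi 2.5 tilt [ 0.  0. -1.] w 23.5 F [-2.1 -0.2 -3.6] q7 -1.55
tool shift cm [-12.52  -0.03   1.27] turn rad 0.001 dist mm 126
```

View pics/s37.png

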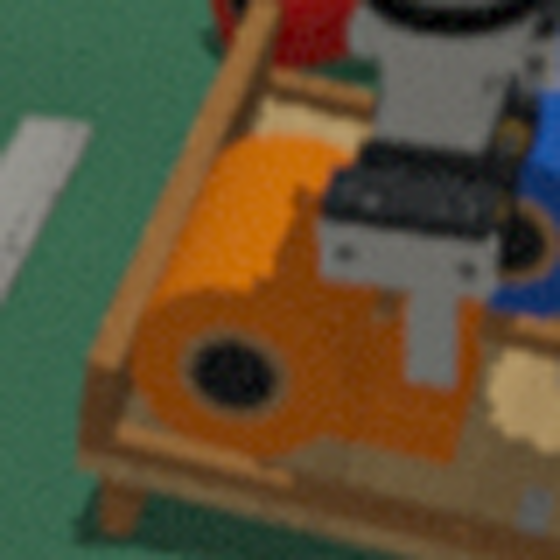

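>>> move_arm --plan '[0.2,0,0.1,0,0,0,0.1,0,0,0,0,0]'

```text
time_s: 43.9
tcp_pos: [563.6, 46.7, 36.1]
tcp_rot: [-0.0, 1.0, 0.021, -0.001]
ft_force: [-7.7, 0.1, 11.4]
gripper_width: 23.6
```

>>> move_arm --plan '[0,0,0,0,0,0,0,0,0,0,0,0]' --jaw -0.2

```text
time_s: 44.28
tcp_pos: [565.4, 46.8, 34.9]
tcp_rot: [-0.0, 1.0, 0.021, 0.001]
ft_force: [0.3, 0.4, 0.2]
gripper_width: 37.6
```

```bash
python3 - <<'E'
from h import *
d=snap('side','38');crop(d,'s38',205,285,145,225,7)
for n in (37,38):
    g=cv2.cvtColor(load('side',n)['color'],cv2.COLOR_RGB2GRAY)[188:208,228:250]
    v,u=np.nonzero(g<45); print(n,u.mean()+228,v.mean()+188)
E
python3 go.py 437.7 41.6 24 2.4
```

```text
37 237.8974358974359 198.1153846153846
38 237.93589743589743 198.01282051282053
t 44.33 tcp [565.2  46.7  34.8] psi 2.4 tilt [ 0.001  0.    -1.   ] w 37.9 F [ 0.   0.  -0.2] q7 -1.55
tool shift cm [-12.76  -0.03   1.07] turn rad 0.001 dist mm 128
```

View pics/s38.png

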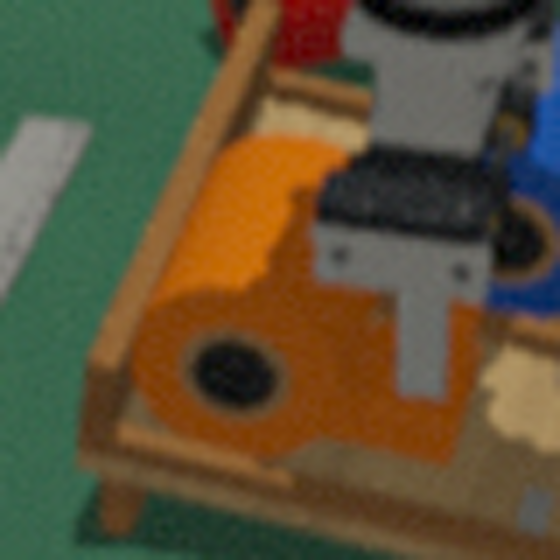

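>>> move_arm --plan '[0,0,-1.5,0,0,0,-2.5,0,0,0,-2.5,0,0,0,-1.8,-0.17,0,0,-1.8,-0.17,0,0,-1.8,-0.17,0,0,-1.8,-0.17,0,0,-1.2,-0.17]'

```text
time_s: 45.32
tcp_pos: [565.3, 46.5, 185.8]
tcp_rot: [0.001, 0.901, 0.434, 0.001]
ft_force: [-0.5, 0.4, -0.6]
gripper_width: 37.5
```

```bash
python3 go.py 521.5 358 180 140; python3 - <<'E'
from h import *
S=snap('side','39');crop(S,'s39',205,305,135,235,6)
g=cv2.cvtColor(S['color'],cv2.COLOR_RGB2GRAY)[188:208,228:250]
v,u=np.nonzero(g<45); print(u.mean()+228,v.mean()+188)
wedge([cloud(S)],[cmask(S,105,125,(228,275,260,305))])
s=bot.get_state();p=s['tcp_pos'];q=s['tcp_rot'];psi=2*np.arctan2(q[2],q[1])
d=(np.array([521.5,358])-p[:2])/80
for i in range(8):
    a=psi+.17*i; print(round(d@[np.cos(a),np.sin(a)],2),round(d@[np.sin(a),-np.cos(a)],2))
E
```

```text
t 45.33 tcp [565.3  46.5 185.8] psi 51.5 tilt [ 0.002 -0.    -1.   ] w 37.5 F [-0.5  0.4 -0.6] q7 -0.88
tool shift cm [ 21.63 -22.83   0.56] turn rad -1.545 dist mm 315
237.9873417721519 198.0632911392405
fin [521.1 364.2  66.4] 134 70.0 finrect [521.8 360.6] [23.4 33.8] 51.9 foot [533.6 351.1] [56.8 72.8] 51.4 dir -46.1
2.71 -2.85
3.15 -2.35
3.51 -1.78
3.76 -1.16
3.9 -0.51
3.93 0.16
3.85 0.82
3.65 1.46
```

View pics/s39.png

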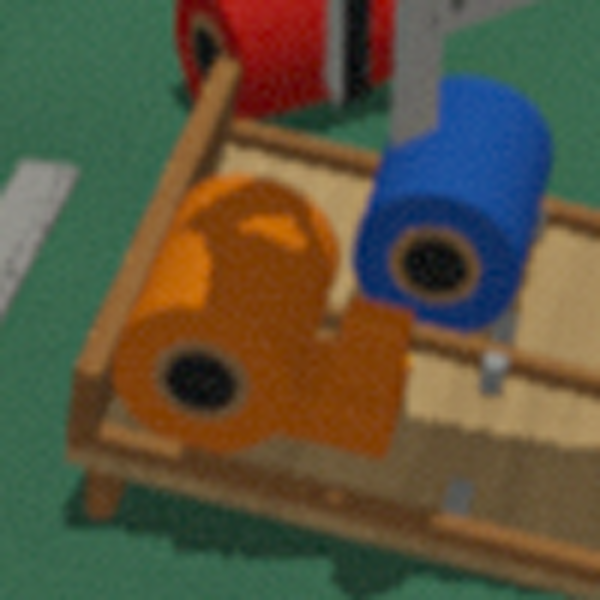

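>>> move_arm --plan '[2.7,-2.85,0,-0.17,3.15,-2.35,0,-0.17,3.5,-1.8,0,-0.17,3.75,-1.15,0,-0.17,3.9,-0.5,0,-0.17,3.95,0.15,0,-0.17,3.85,0.8,0,-0.17,3.65,1.45,0,-0.17]' --jaw 0.1

```text
time_s: 46.38
tcp_pos: [522.8, 359.4, 184.2]
tcp_rot: [0.0, 0.429, 0.903, -0.0]
ft_force: [1.3, -0.4, -0.0]
gripper_width: 51.9
```

>>> move_arm --plan '[0,0,1.5,-0.1,0,0,2,-0.08,0,0,2,0]'

```text
time_s: 46.75
tcp_pos: [523.0, 358.2, 128.5]
tcp_rot: [0.0, 0.348, 0.937, -0.0]
ft_force: [0.5, -1.1, -0.2]
gripper_width: 51.7
```

```bash
python3 go.py 522 359 10 140.5; python3 - <<'E'
from h import *
S=snap('side','40');crop(S,'s40',215,295,215,305,6)
E
```

```text
t 46.75 tcp [523.  358.2 128.5] psi 139.3 tilt [ 0.001 -0.    -1.   ] w 51.7 F [ 0.5 -1.1 -0.2] q7 -0.14
tool shift cm [ 1.300e-01 -1.000e-02  1.185e+01] turn rad -0.022 dist mm 118
```

View pics/s40.png

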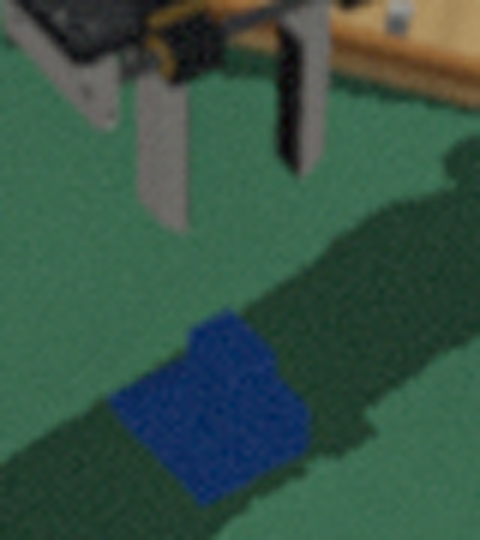

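>>> move_arm --plan '[0.1,0,2.2,-0.02,0,0,2.4,0,0,0,2.4,0,0,0,2.2,0,0,0,1.3,0,0,0,0.9,0,0,0,0.3,0,0,0,0,0]'

```text
time_s: 47.8
tcp_pos: [522.3, 359.4, 12.2]
tcp_rot: [0.0, 0.338, 0.941, 0.0]
ft_force: [-0.6, -0.2, -0.3]
gripper_width: 52.0
```

```bash
python3 go.py 522 359 9.5 140.5; python3 - <<'E'
from h import *
S=snap('side','41');crop(S,'s41',215,295,225,305,7)
E
```

```text
t 47.8 tcp [522.3 359.4  12.2] psi 140.5 tilt [ 0.001  0.    -1.   ] w 52.0 F [-0.6 -0.2 -0.3] q7 -0.2
tool shift cm [-0.   -0.05  0.27] turn rad 0.0 dist mm 3
```

View pics/s41.png

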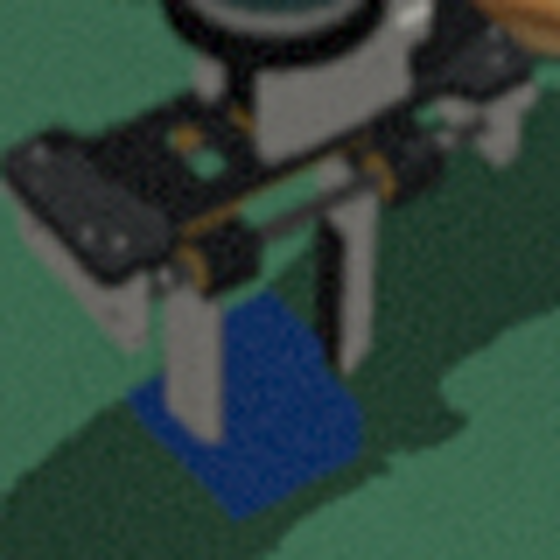

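>>> move_arm --plan '[0,0,0.2,0,0,0,0,0,0,0,0,0,0,0,0,0]' --jaw -1 --grip_force 45

```text
time_s: 48.35
tcp_pos: [521.9, 359.0, 9.9]
tcp_rot: [0.0, 0.338, 0.941, -0.0]
ft_force: [-0.5, -1.1, 0.4]
gripper_width: 23.5
```

>>> move_arm --plan '[0,0,-1.5,0,0,0,-2.5,0,0,0,-2.7,0,0,0,-2.7,-0.15,0,0,-2.7,-0.15,0,0,-2.5,-0.15,0,0,-1.5,-0.15,0,0,0,-0.13]'

```text
time_s: 49.35
tcp_pos: [522.7, 359.8, 173.3]
tcp_rot: [0.001, -0.023, 1.0, 0.001]
ft_force: [0.1, 0.5, -2.2]
gripper_width: 24.1
```

```bash
python3 -c "
from h import *
print(r2w([-142,-70]))"; python3 go.py 441.6 -98.4 170 182.4; python3 - <<'E'
from h import *
S=snap('side','42');crop(S,'s42',215,305,205,305,6)
E
```

```text
[441.55585389 -98.38494094]
t 49.35 tcp [522.7 359.8 173.3] psi -177.4 tilt [ 0.003  0.002 -1.   ] w 24.1 F [ 0.1  0.5 -2.2] q7 0.52
tool shift cm [ 10.18 -45.41   0.22] turn rad 0.003 dist mm 465
```

View pics/s42.png

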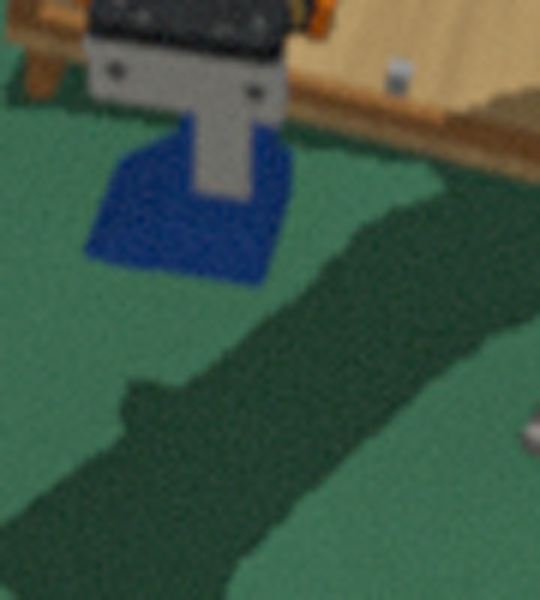

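>>> move_arm --plan '[1.1,-5,0,0,1.1,-5.2,0,0,1.1,-5.2,0,0,1.15,-5.2,0,0,1.15,-5.2,0,0,1.15,-5.2,0,0,1.15,-5.2,0,0,1.15,-5.2,0,0]'

```text
time_s: 50.4
tcp_pos: [448.3, -60.0, 171.4]
tcp_rot: [0.0, -0.02, 1.0, -0.0]
ft_force: [0.7, -0.2, -2.1]
gripper_width: 23.8
```

```bash
python3 go.py 441.6 -98.4 36 182.4
```

```text
t 50.4 tcp [448.3 -60.  171.4] psi -177.8 tilt [ 0.001 -0.001 -1.   ] w 23.8 F [ 0.7 -0.2 -2.1] q7 1.16
tool shift cm [ 0.83 -3.8  13.54] turn rad -0.003 dist mm 141
```

>>> move_arm --plan '[0.5,-2.4,0,0,0.3,-1.2,1.5,0,0,0,2.4,0,0,0,2.4,0,0,0,2.4,0,0,0,2.3,0,0,0,1.7,0,0,0,0.4,0]'

```text
time_s: 51.4
tcp_pos: [441.3, -93.1, 38.6]
tcp_rot: [-0.001, -0.021, 1.0, 0.001]
ft_force: [-0.3, -0.0, -1.7]
gripper_width: 23.7
```

```bash
python3 go.py 441.6 -98.4 33 182.4; python3 - <<'E'
from h import *
S=snap('side','43');crop(S,'s43',240,340,110,210,6)
print(w2r(bot.get_state()['tcp_pos']))
E
```

```text
t 51.4 tcp [441.3 -93.1  38.6] psi -177.6 tilt [-0.002  0.001 -1.   ] w 23.7 F [-0.3 -0.  -1.7] q7 0.97
tool shift cm [-0.01 -0.53  0.56] turn rad 0.001 dist mm 8
[-141.73306543  -64.9121689 ]
```

View pics/s43.png

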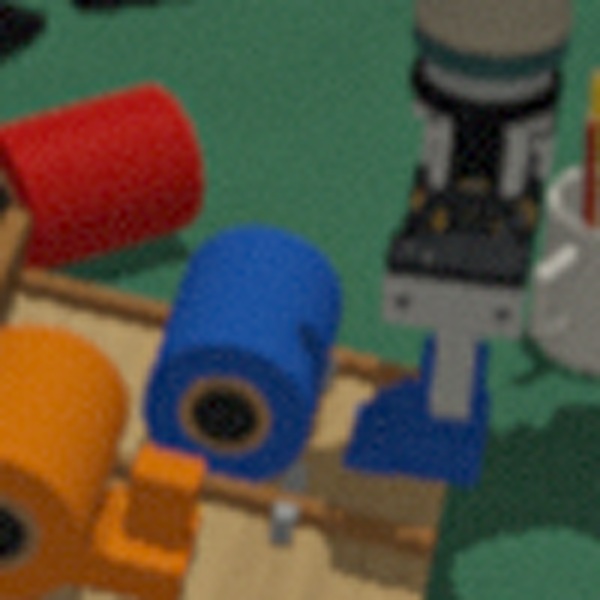

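>>> move_arm --plan '[-0.3,-0.4,0.4,0,-0.6,0,0.1,0,-0.6,0,0,0,-0.6,0,0,0,-0.4,0,0.2,0,0,0,0,0]'

```text
time_s: 52.2
tcp_pos: [467.5, -97.4, 32.6]
tcp_rot: [-0.0, -0.021, 1.0, 0.0]
ft_force: [-0.2, 0.1, -2.4]
gripper_width: 23.7
```

>>> move_arm --plan '[0,0,0,0,0,0,0,0,0,0,0,0]' --jaw -0.2

```text
time_s: 52.58
tcp_pos: [467.3, -97.5, 32.9]
tcp_rot: [0.0, -0.021, 1.0, -0.0]
ft_force: [0.0, 0.3, 0.6]
gripper_width: 37.6
```

```bash
python3 go.py 441.6 -98.4 33 182.4; python3 - <<'E'
from h import *
S=snap('side','44');crop(S,'s44',250,330,120,200,7)
print(w2r(bot.get_state()['tcp_pos']))
X=cloud(S);m=cmask(S,100,130,(295,325,160,200)); P=X[m]; P=P[~np.isnan(P[:,0])];r=w2r(P);k=(r[:,0]<-78)
print(np.percentile(r[k],[1,50,99],0).round(),np.percentile(P[k,2],[1,50,99]).round())
hi=k&(P[:,2]>52);print(hi.sum(),np.percentile(r[hi],[2,50,98],0).round() if hi.sum()>2 else '')
E
```

```text
t 52.58 tcp [467.3 -97.5  32.9] psi -177.6 tilt [ 0. -0. -1.] w 37.6 F [0.  0.3 0.6] q7 0.99
tool shift cm [ 2.57  0.01 -0.01] turn rad -0.001 dist mm 26
[-116.25970224  -70.19825151]
[[-136.  -87.]
 [-110.  -50.]
 [ -80.  -37.]] [18. 40. 81.]
31 [[-137.  -76.]
 [-133.  -61.]
 [-128.  -53.]]
```

View pics/s44.png

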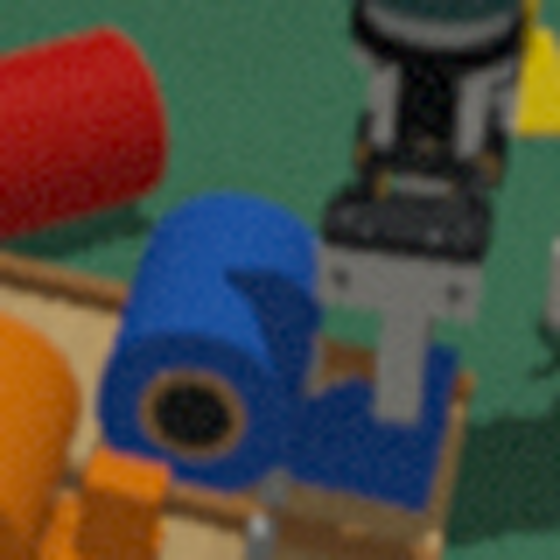

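>>> move_arm --plan '[0.4,0,0.3,0,0,0,0.4,0,0,0,0.3,0,0,0,0,0]'

```text
time_s: 53.12
tcp_pos: [463.1, -97.5, 22.5]
tcp_rot: [-0.0, -0.021, 1.0, 0.0]
ft_force: [-0.3, 0.4, 0.7]
gripper_width: 37.2
```

>>> move_arm --plan '[0,0,0,0,0,0,0,0,0,0,0,0]' --jaw -1 --grip_force 60

```text
time_s: 53.5
tcp_pos: [463.3, -97.6, 22.8]
tcp_rot: [0.0, -0.021, 1.0, 0.0]
ft_force: [0.1, -0.7, -0.8]
gripper_width: 23.6
```

>>> move_arm --plan '[0,0,-0.15,0,-0.4,0,-0.06,0,-0.6,0,-0.09,0,-0.6,0,-0.09,0,-0.6,0,-0.09,0,-0.6,0,-0.09,0]'

```text
time_s: 54.25
tcp_pos: [490.2, -96.7, 28.1]
tcp_rot: [-0.001, -0.021, 1.0, -0.0]
ft_force: [-2.4, -0.1, -3.3]
gripper_width: 23.4
```

```bash
python3 go.py 441.6 -98.4 33 182.4; python3 - <<'E'
from h import *
S=snap('side','45');crop(S,'s45',240,320,120,200,7)
print(w2r(bot.get_state()['tcp_pos']))
E
```

```text
t 54.25 tcp [490.2 -96.7  28.1] psi -177.6 tilt [-0.003 -0.    -1.   ] w 23.4 F [-2.4 -0.1 -3.3] q7 1.01
tool shift cm [ 4.86  0.03 -0.48] turn rad -0.001 dist mm 49
[-91.24892571 -70.15543529]
```

View pics/s45.png

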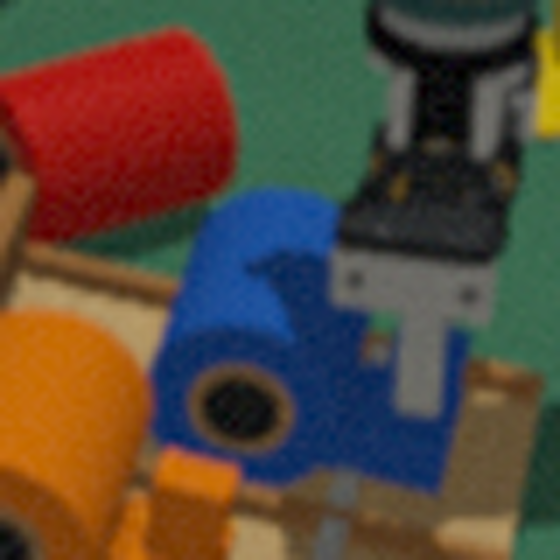

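>>> move_arm --plan '[-0.6,0,-0.085,0,-0.7,0,-0.1,0,-0.7,0,-0.1,0,-0.7,0,-0.1,0,-0.7,0,-0.1,0,-0.7,0,-0.1,0,-0.7,0,-0.1,0,-0.6,0,-0.085,0]'

```text
time_s: 55.3
tcp_pos: [545.9, -94.2, 36.3]
tcp_rot: [0.0, -0.021, 1.0, 0.0]
ft_force: [-2.2, -0.1, -3.0]
gripper_width: 23.7
```

>>> move_arm --plan '[-0.5,0,-0.07,0,-0.4,0,-0.06,0,0,0,0,0]'

```text
time_s: 55.68
tcp_pos: [555.3, -93.7, 37.7]
tcp_rot: [0.001, -0.021, 1.0, 0.0]
ft_force: [0.4, -0.4, -3.0]
gripper_width: 23.7
```

```bash
python3 go.py 441.6 -98.4 33 182.4; python3 - <<'E'
from h import *
S=snap('side','46');crop(S,'s46',215,295,120,200,7)
print(w2r(bot.get_state()['tcp_pos']))
print(hub(S,61,-11,84),hub(S,51,-11,82.6), 'orange check',hub(S,61,127.5,84))
E
```

```text
t 55.67 tcp [555.3 -93.7  37.7] psi -177.6 tilt [ 0.002  0.    -1.   ] w 23.7 F [ 0.4 -0.4 -3. ] q7 1.08
tool shift cm [11.38 -0.    0.45] turn rad -0.001 dist mm 114
[-28.19574839 -70.08447314]
[248.78761506 171.43962082] [251.9053076  172.24352358] orange check [237.88738024 198.06564505]
```

View pics/s46.png

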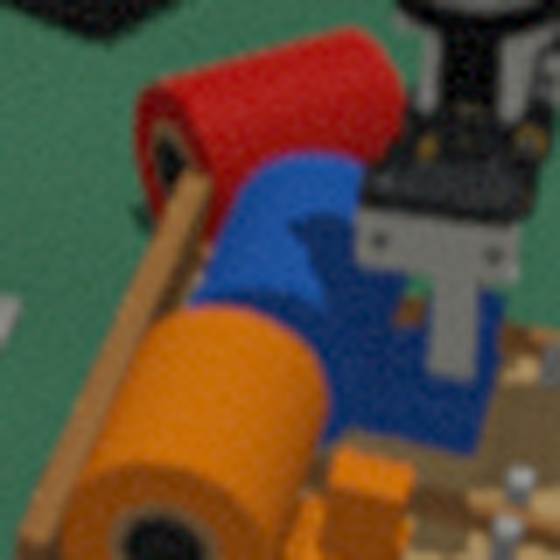

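>>> move_arm --plan '[-0.4,0,-0.055,0,-0.4,0,-0.055,0,-0.2,0,-0.03,0,0,0,0.1,0]'

```text
time_s: 56.22
tcp_pos: [565.3, -93.3, 38.2]
tcp_rot: [0.001, -0.021, 1.0, 0.0]
ft_force: [-0.7, -0.5, -2.6]
gripper_width: 23.8
```

>>> move_arm --plan '[-0.3,0,-0.04,0,0,0,0,0]'

```text
time_s: 56.48
tcp_pos: [567.3, -93.4, 38.3]
tcp_rot: [0.0, -0.021, 1.0, 0.0]
ft_force: [-2.3, -0.3, -3.1]
gripper_width: 23.6
```

```bash
python3 go.py 441.6 -98.4 33 182.4; python3 - <<'E'
from h import *
S=snap('side','47');crop(S,'s47',215,295,120,200,7)
print(w2r(bot.get_state()['tcp_pos']))
E
```

```text
t 56.48 tcp [567.3 -93.4  38.3] psi -177.6 tilt [ 0.  0. -1.] w 23.6 F [-2.3 -0.3 -3.1] q7 1.09
tool shift cm [1.258e+01 1.000e-02 5.200e-01] turn rad -0.001 dist mm 126
[-16.11461146 -70.24358282]
```

View pics/s47.png

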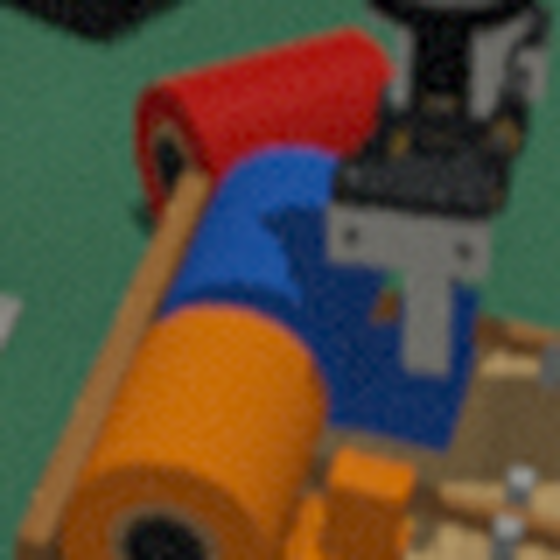

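>>> move_arm --plan '[-0.25,0,-0.035,0,0,0,0,0]'

```text
time_s: 56.78
tcp_pos: [570.2, -93.2, 38.8]
tcp_rot: [0.0, -0.021, 1.0, 0.0]
ft_force: [-2.0, -0.3, -3.1]
gripper_width: 23.4
```

>>> move_arm --plan '[-0.2,0,-0.03,0,0,0,0,0]'

```text
time_s: 57.02
tcp_pos: [571.2, -93.3, 38.7]
tcp_rot: [-0.001, -0.021, 1.0, -0.0]
ft_force: [-2.2, -1.2, -3.5]
gripper_width: 23.7
```

>>> move_arm --plan '[-0.2,0,0.1,0,0,0,0.1,0,0,0,0,0]'

```text
time_s: 57.4
tcp_pos: [571.9, -93.3, 38.2]
tcp_rot: [-0.001, -0.021, 1.0, -0.001]
ft_force: [-9.3, 0.2, 11.5]
gripper_width: 23.6
```

```bash
python3 go.py 441.6 -98.4 33 182.4; python3 - <<'E'
from h import *
from scipy.optimize import least_squares
S=snap('side','48');crop(S,'s48',215,295,120,200,7)
X=cloud(S)
for n,lo,hi,b in(('blue',100,130,(235,262,138,168)),('orange',4,17,(220,262,160,190))):
    m=cmask(S,lo,hi,b);P=X[m];P=P[(P[:,2]>110)];r=w2r(P)
    f=least_squares(lambda p: np.hypot(r[:,0]-p[0],P[:,2]-p[1])-45,[60,84],loss='soft_l1')
    f1=least_squares(lambda p: np.hypot(r[:,0]-p[0],P[:,2]-84)-45,[60],loss='soft_l1')
    print(n,len(P),f.x,f1.x,np.percentile(r[:,1],[2,98]))
print(w2r(bot.get_state()['tcp_pos']))
E
```

```text
t 57.4 tcp [571.9 -93.3  38.2] psi -177.6 tilt [-0.003 -0.002 -1.   ] w 23.6 F [-9.3  0.2 11.5] q7 1.09
tool shift cm [13.04  0.03  0.56] turn rad -0.001 dist mm 131
blue 385 [61.11714685 84.09060478] [61.1430395] [-114.64233097   -8.49160221]
orange 603 [60.5026651  83.93122562] [60.51335579] [ 16.3860943  128.61700499]
[-11.52463901 -70.38807879]
```

View pics/s48.png

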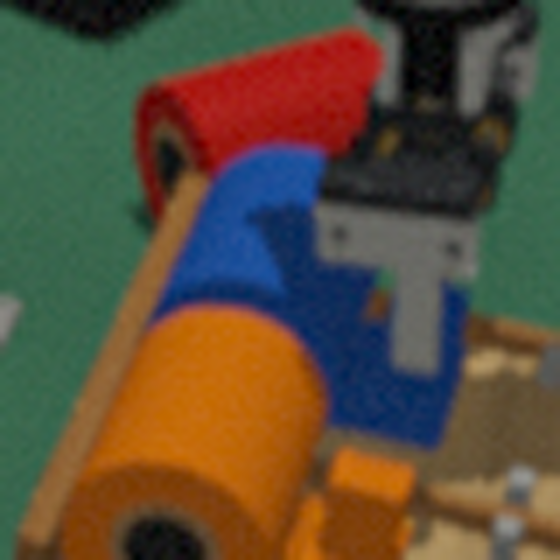

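Both rolls fit at x ≈ 61, z ≈ 84 (against the rail). Release and back straight up.

>>> move_arm --plan '[0,0,0,0,0,0,0,0,0,0,0,0]' --jaw -0.2

```text
time_s: 57.82
tcp_pos: [574.8, -92.9, 37.2]
tcp_rot: [0.001, -0.021, 1.0, 0.0]
ft_force: [-0.7, 0.4, -0.2]
gripper_width: 37.4
```

>>> move_arm --plan '[0,0,-1.2,0,0,0,-2,0,0,0,-2.5,0,0,0,-2.5,0,0,0,-2.5,0,0,0,-2.5,0,0,0,-2,0,0,0,0,0]'

```text
time_s: 58.82
tcp_pos: [575.1, -92.8, 191.6]
tcp_rot: [0.002, -0.021, 1.0, -0.0]
ft_force: [0.1, 0.1, -0.1]
gripper_width: 37.6
```

```bash
python3 go.py 480 -330 190 182.4; python3 - <<'E'
from h import *
from scipy.optimize import least_squares
S=snap('side','49');crop(S,'s49',205,305,120,220,6)
X=cloud(S)
for n,lo,hi,b in(('blue',100,130,(235,270,138,168)),('orange',4,17,(220,262,160,190))):
    m=cmask(S,lo,hi,b);P=X[m];P=P[(P[:,2]>110)];r=w2r(P)
    f=least_squares(lambda p: np.hypot(r[:,0]-p[0],P[:,2]-p[1])-45,[60,84],loss='soft_l1'); print(n,len(P),f.x)
E
```

```text
t 58.83 tcp [575.1 -92.8 191.6] psi -177.6 tilt [ 0.005 -0.001 -1.   ] w 37.6 F [ 0.1  0.1 -0.1] q7 1.25
tool shift cm [ 10.48 -23.31   0.13] turn rad -0.001 dist mm 256
blue 474 [61.32332328 83.93999291]
orange 601 [60.63543376 83.82375601]
```

View pics/s49.png

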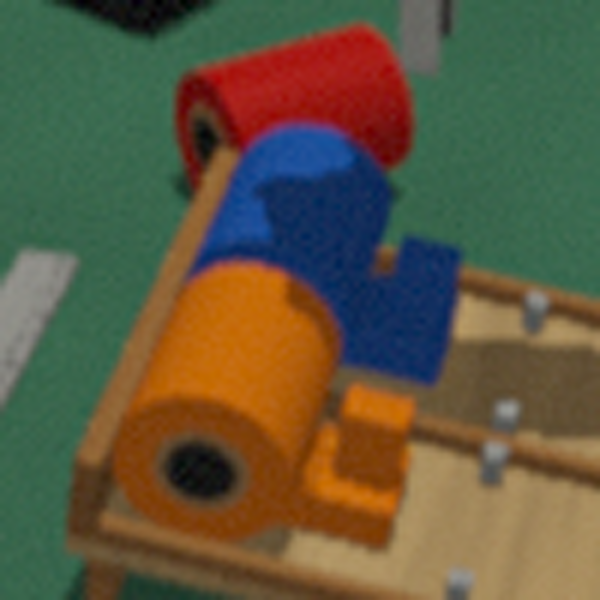

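>>> move_arm --plan '[0,-3,0,0,0,-4.5,0,0,0,-4.5,0,0,0,-4.5,0,0,0,-4.5,0,0,0,-3,0,0,0,0,0,0]'

```text
time_s: 59.75
tcp_pos: [582.0, -335.9, 187.2]
tcp_rot: [-0.001, -0.018, 1.0, -0.0]
ft_force: [0.5, 0.6, 0.2]
gripper_width: 38.0
```

```bash
python3 - <<'E'
from h import *
from scipy.optimize import least_squares
S=snap('side','50');T=snap('top','50');crop(T,'t50',120,420,100,290,2.6)
for d,nm in((S,'side'),(T,'top')):
    X=cloud(d)
    for n,lo,hi,y0 in(('blue',100,130,-70),('orange',3,17,70)):
        H=cv2.cvtColor(d['color'],cv2.COLOR_RGB2HSV)
        m=(H[...,0]>=lo)&(H[...,0]<=hi)&(H[...,1]>150)&~np.isnan(X[...,0])
        r=w2r(X[m]);z=X[m][:,2]
        k=(np.abs(r[:,1]-y0)<66)&(r[:,0]>-60)&(r[:,0]<120)
        r,z=r[k],z[k]
        fin=(r[:,0]<10)&(z>80); base=(r[:,0]<5)
        c=z>112
        f=least_squares(lambda p: np.hypot(r[c,0]-p[0],z[c]-p[1])-45,[60,84],loss='soft_l1')
        print(nm,n,'fin x,y',np.percentile(r[fin],[3,50,97],0).round().tolist(),'ztop',np.percentile(z[fin],95).round(),'base ext',np.percentile(r[base],[1,99],0).round().tolist(),'roll',f.x.round(1))
s=bot.get_state();print(s['time_s'],s['tcp_pos'],s['ft_force'])
E
```

```text
side blue fin x,y [[-30.0, -79.0], [-15.0, -61.0], [-0.0, -54.0]] ztop 100.0 base ext [[-30.0, -79.0], [4.0, -38.0]] roll [61.1 83.9]
side orange fin x,y [[-30.0, 63.0], [-15.0, 79.0], [0.0, 86.0]] ztop 99.0 base ext [[-53.0, 4.0], [4.0, 103.0]] roll [60.6 83.8]
top blue fin x,y [[-25.0, -80.0], [-12.0, -70.0], [-0.0, -59.0]] ztop 100.0 base ext [[-25.0, -91.0], [4.0, -48.0]] roll [59.3 83.9]
top orange fin x,y [[-33.0, 58.0], [-18.0, 71.0], [-2.0, 82.0]] ztop 101.0 base ext [[-33.0, 41.0], [4.0, 97.0]] roll [58.6 83.8]
59.85 [ 583.24502792 -331.41364278  188.17627471] [-0.38865455  1.45577387  0.23346381]
```

View pics/t50.png

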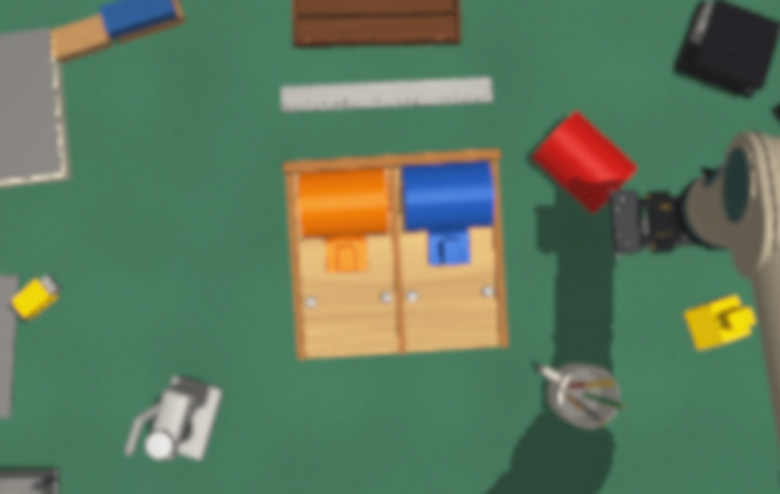

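```bash
python3 -c "
from h import *
print(bot.get_state()['time_s'], bot.sign_off())"
```

```text
the job is handed in; nothing more can be done
59.85 None
```

Both rolls are up against the rail. Each one is chocked by the wedge of its own colour, toe uphill, and the job was handed in at 59.9 s of the 72 s allowed.

**How it went:**
- **First try, orange:** I lowered the orange wedge with its toe over the roll's overhang, and the roll tipped the wedge onto its tail. I only spotted this near the rail. When I backed the gripper off, the roll came about 5 mm back down, leaning on the wedge and gripper. I then brought it down to the pegs, still resting on the held wedge. I set the wedge upright again on the open desk left of the rest.
- **Second try, orange:** The toe dug into the deck and the force reached about 26 N on x and 24 N on z. I backed off, and the roll dropped the roughly 3 mm it had gained back to the pegs.
- **What worked:** I entered the toe under the roll from downhill, gripped the fin at 60 N, held the wedge just clear of the deck and pushed up the slope. I used the same method for blue and it went through first time.

**Last checks, with the gripper lifted clear:**
- **Rolls:** Centres measured x ≈ 61, z ≈ 84 mm from the side camera, the given rail position. The top camera put both about 2 mm lower in x. Neither moved after release.
- **Wedges:** Both sit flat and within about 1 mm of the bay centre lines by the top camera. The fins measured about x = −13 to −16 mm, against −10.7 mm for a perfectly snug wedge. The two cameras disagree by about 3 mm, so I could not confirm snugness any more finely than that.
- **Everything else:** The bystanders and look-alikes looked unmoved in the last top picture.

**One reading disagreed:** the fingertips appeared about 25 mm higher in the camera depth than the reported tool position, so I set grip heights by force and picture.

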